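# Unstack the kitchen pots onto their stands

### The job

The four lidded white pots have been left in one stack on the kitchen counter. Take the stack apart and set each pot flat in the recess of the wooden stand made for its shape and size: the oblong butter dish in the oblong stand, the square tea caddy in the square one, the wider round sugar pot in the larger round one and the slim spice jar in the smallest round one. Tip nothing over, and leave the two mills where they are.

Things in the scene. Friction and masses are not known exactly. Their poses are not given: they have to be found in the camera images.
- butter_dish: Oblong butter dish, 110 (x) by 62 (y) mm, 42 mm high, about 0.3 kg; bottom of the stack, standing on the counter. White stoneware with a flat light-wood lid fixed in its top, level with the edge; one rigid piece, plain straight sides. Origin: centre of its underside; z up. x is its long axis. Grip it across its 62 mm width.
- tea_caddy: Square tea caddy, 58 by 58 mm, 50 mm high, about 0.2 kg; second from below, standing on the butter dish's lid. White stoneware with a flat light-wood lid fixed in its top, level with the edge; one rigid piece, plain straight sides. Origin: centre of its underside; z up. x and y are square to its sides.
- sugar_pot: Round sugar pot, 48 mm in diameter, 45 mm high, about 0.13 kg; third from below, standing on the tea caddy's lid. White stoneware with a flat light-wood lid fixed in its top, level with the edge; one rigid piece, plain straight sides. Origin: centre of its underside; z up. 
- spice_jar: Slim round spice jar, 34 mm in diameter, 55 mm high, about 0.07 kg; top of the stack, standing on the sugar pot's lid. White stoneware with a flat light-wood lid fixed in its top, level with the edge; one rigid piece, plain straight sides. Origin: centre of its underside; z up. 
- oblong_stand: Fixed to the counter; shallow medium-brown wooden stand with a raised rim 8 mm wide, top of the rim 14 mm above the counter; the floor of the recess is 6 mm above the counter. Origin: centre of its underside, on the counter; z up. Oblong, 146 (x) by 98 (y) mm outside, recess 130 by 82 mm; x is its long axis. For the butter dish.
- square_stand: Fixed to the counter; shallow medium-brown wooden stand with a raised rim 8 mm wide, top of the rim 14 mm above the counter; the floor of the recess is 6 mm above the counter. Origin: centre of its underside, on the counter; z up. Square, 94 by 94 mm outside, recess 78 by 78 mm; x and y are square to its sides. For the tea caddy.
- round_stand: Fixed to the counter; shallow medium-brown wooden stand with a raised rim 8 mm wide, top of the rim 14 mm above the counter; the floor of the recess is 6 mm above the counter. Origin: centre of its underside, on the counter; z up. Round, 88 mm in diameter outside, recess 72 mm in diameter. For the sugar pot.
- small_stand: Fixed to the counter; shallow medium-brown wooden stand with a raised rim 8 mm wide, top of the rim 14 mm above the counter; the floor of the recess is 6 mm above the counter. Origin: centre of its underside, on the counter; z up. Round, 66 mm in diameter outside, recess 50 mm in diameter. For the spice jar.
- pepper_mill: Bystander: black turned pepper mill, 56 mm in diameter, 144 mm high, standing loose on the counter. Origin: centre of its underside. Leave it where it stands.
- salt_mill: Bystander: white turned salt mill, same size as the pepper mill, standing loose on the counter. Origin: centre of its underside. Leave it where it stands.
There are look-alikes about, which are no part of the job. Leave any pink, red or turquoise look-alike of the round_stand alone.

How it is judged (in metres and radians):
At the end, for the whole second after the job is handed in: Each pot stands at rest, upright (within 0.08 rad), on the floor of its own stand's recess (underside 3 to 9 mm above the stand's underside), its centre within 15 mm of the stand's centre (horizontal distance between spice_jar and small_stand below 0.015 m and z of spice_jar in the frame of small_stand between 0.003 and 0.009 m and angle between each of spice_jar, sugar_pot, tea_caddy, butter_dish's own z axis and vertical below 0.08 rad and linear speed of each of spice_jar, sugar_pot, tea_caddy, butter_dish below 0.02 m/s and angular speed of each of spice_jar, sugar_pot, tea_caddy, butter_dish below 0.2 rad/s and horizontal distance between sugar_pot and round_stand below 0.015 m and z of sugar_pot in the frame of round_stand between 0.003 and 0.009 m and horizontal distance between tea_caddy and square_stand below 0.015 m and z of tea_caddy in the frame of square_stand between 0.003 and 0.009 m and horizontal distance between butter_dish and oblong_stand below 0.015 m and z of butter_dish in the frame of oblong_stand between 0.003 and 0.009 m); the robot touches nothing.
It fails at once if a pot is tipped over (tilted more than 0.6 rad) (angle between any of spice_jar, sugar_pot, tea_caddy, butter_dish's own z axis and vertical above 0.6 rad).
It fails at once if a mill is shifted by more than 30 mm or tipped by more than 0.3 rad (distance of any of pepper_mill, salt_mill from where it was at the start of the episode above 0.03 m or angle between any of pepper_mill, salt_mill's own z axis and vertical above 0.3 rad).
It also fails if it takes over 106 s, if anything falls off the work surface, if the arm or the gripper's body presses on something with over 40 N, if the wrist force passes 120 N, or if a joint passes its speed limit or range.

### The arm

A 6-joint arm with a two-finger parallel gripper is mounted at the origin on the work surface. World frame = base frame: x ahead of the robot, y to its left, z up, the work surface at z = 0. Lengths are in m, angles in degrees, forces in N, time in s.
With the tool pointing down it reaches from about 0.35 to 0.875 m from the base axis. Payload 4.2 kg.
Tool frame: the origin (TCP) lies midway between the tips of the shut fingers; the grasp point (between the pads) lies 19 mm behind it; z points along the fingers, y is the line along which they close (so a half turn about z gives the same grasp; the last joint's range is limited). The gripper opens to 87 mm and grips with 3 to 60 N. Pads are 19 mm wide; open, the fingers measure 117 mm over their backs; the gripper's body (75 mm by 190 mm) begins 51 mm behind the grasp point.
Start: joints at [-58.923, 22.042, 0.453, 0, -68.411, -14.817], TCP at [0.175, -0.6, 0.189] pointing down, gripper open.
Joint ranges: [-179.83, 179.83], [-69.29, 118.12], [-61.27, 80.66], [-181.25, 117.63], [-171.15, -9.14], [-177.46, 177.46]. Speed limits (degrees/s): [159.86, 159.86, 180, 180, 180, 180].

### API

Orientations are given as a 3x3 rotation matrix whose columns are the frame's x, y, z axes.
In Python, from station import * gives the robot as it stands. The module is installed in compiled form; this text tells all that it offers.
- The arm moves only by the tool servo_tool, never from a script. Its argument "deltas" is a list of rows, each an object of numbers: "tx", "ty", "tz": the shift along the tool's x, y, z in mm; "ax", "ay", "az": the turn, a rotation vector about the tool's x, y, z in rad; "claw": the finger opening in mm, from 0 to 87. In form: [{"tx": .., "ty": .., "tz": .., "ax": .., "ay": .., "az": .., "claw": ..}, ...]. A call has 1 to 12 rows; each row is the pose to reach, as a shift and turn from the pose commanded when the call began, along the tool's axes at that moment; what a row does not reach only later rows make up. A row lasts 1/12 s, in which the tool goes at most 41.7 mm and 7.16 degrees, less where a joint would pass 70% of its speed; a pose out of reach is approached as far as the arm can. A call with a gripper value outside its range is refused whole. The fingers move at their own pace and stop on an object; the grip force is fixed at half the most. Time passes only in rows, so rows that repeat a pose let the fingers close. It gives the time, the measured TCP pose, the force, the opening and the grip force at its end, in the units of the state.
- sense(): the state, without advancing time (a new reading comes with each control period).
- capture(name): name is "scene" or "top" or "wrist"; returns the picture (420x560x3 uint8, blue, green, red); there is no depth.
- calibration(name): a dict with "fx", "fy", "cx", "cy" (pixels), "dist" ([k1, k2, p1, p2, k3] as OpenCV has them; the pictures are not rectified), "cam_to_world" (4x4, takes a point from camera to world coordinates); the wrist camera has in their place "hand_eye" (4x4, takes a point from camera to tool coordinates, whose origin is the TCP and whose axes are the flange's). Camera axes: x right, y down, z forward; pixel columns grow to the right and rows downward; lengths in m; the calibration is good to about 2 mm. A picture is of the moment at which its call begins: read the wrist's pose just before it. calibration takes no time and is no camera call.
- finish_job(): hands the job in; it is judged then, once.
Trained networks look in the newest picture that a camera, given by its name, has taken for a name from the list of things; names that differ only in an ending like _2 or _b are one class to them, and where a whole thing is asked for, a point or a joint stands for the part that bears it (a point fixed in the world has none). Each returns a list of dicts, best first, with "confidence" (0 to 1); they miss things now and then, are a little off and sometimes report something else, mostly with a low value. They report only what shows in the picture. A call takes as long as a camera call. They do not tell look-alikes from the thing itself.
- recognise(label, camera): "xyz" ([x, y, z] in m, in the coordinates of the camera as it stood for that picture, good to about 4 mm: the middle of the surface that is visible of it).
- trace(label, camera): "mask" (420x560 bool, what is visible of it).
The state is a dict: "time_s": time; "joints": joint angles; "joint_velocities": joint speeds; "effort": joint torques, N m; "tcp_pos": TCP position; "ee_rot": TCP orientation; "wrist_force": force on the tool from outside, world axes, zero at the start; "moment": the same for the moment, N m; "gripper_width": opening from 0.0 (shut) to 1.0 (fully open); "gripper_force": force on a finger pad.
Only numpy, scipy, OpenCV 4.12 (cv2) and the standard library are available. Lean on these libraries where they do the work, as an engineer would, in place of code of your own. Each camera call takes 0.05 s, during which the arm holds its last target. There are 200 camera calls.

## Working session

There is one attempt and no reset: what is moved stays moved. The work goes in short steps, Python scripts to look and compute and a tool call to move; the robot and the scene stay as the last step left them, time stands still between calls to the robot, and variables do not carry over. Pictures are saved under pics/ and viewed, at most 14 in all, crops included, and the job is handed in when it is done.

Besides the shell and the picture viewer there is one more tool, called as name(argument=value, ...) on one line, values as JSON. servo_tool: Moves the arm, as the interface text tells. Its arguments: {"type":"object","properties":{"deltas":{"type":"array","items":{"type":"object","properties":{"tx":{"type":"number"},"ty":{"type":"number"},"tz":{"type":"number"},"ax":{"type":"number"},"ay":{"type":"number"},"az":{"type":"number"},"claw":{"type":"number"}}}}},"required":["deltas"]}

```bash
mkdir -p pics
cat > h.py <<'E'
from station import *
import numpy as np, cv2
def c2w(n,s=None):
    c=calibration(n)
    if n!="wrist": return np.array(c["cam_to_world"])
    s=s or sense(); T=np.eye(4); T[:3,:3]=s["ee_rot"]; T[:3,3]=s["tcp_pos"]
    return T@np.array(c["hand_eye"])
def K(n):
    c=calibration(n); return np.array([[c["fx"],0,c["cx"]],[0,c["fy"],c["cy"]],[0,0,1]]),np.array(c["dist"])
def onplane(n,uv,z,T=None):
    k,d=K(n); T=c2w(n) if T is None else T
    p=cv2.undistortPoints(np.array(uv,float).reshape(-1,1,2),k,d)[:,0]
    r=np.c_[p,np.ones(len(p))]@T[:3,:3].T
    return T[:3,3]+r*((z-T[2,3])/r[:,2:3])
def proj(n,X,T=None):
    k,d=K(n); T=np.linalg.inv(c2w(n) if T is None else T)
    return cv2.projectPoints(np.array(X,float).reshape(-1,1,3),cv2.Rodrigues(T[:3,:3])[0],T[:3,3],k,d)[0][:,0]
E
cat > a.py <<'E'
from h import *
ims=[capture(n) for n in("scene","top")]
for n,i in zip(("scene","top"),ims): cv2.imwrite(f"pics/{n}0.png",i)
print(sense()["time_s"])
L="butter_dish tea_caddy sugar_pot spice_jar oblong_stand square_stand round_stand small_stand pepper_mill salt_mill".split()
for n in("scene","top"):
  T=c2w(n); print(n,T[:3,3].round(3))
  for l in L:
    for r in recognise(l,n)[:4]:
      p=T[:3,:3]@r["xyz"]+T[:3,3]; print(l,round(r["confidence"],2),p.round(3),proj(n,p)[0].round())
print(sense()["time_s"],sense()["ee_rot"])
E
python3 a.py
```

```text
0.1
scene [1.526 0.529 0.841]
tea_caddy 0.58 [0.67  0.231 0.074] [338. 280.]
sugar_pot 0.56 [0.658 0.22  0.119] [337. 262.]
spice_jar 0.56 [0.651 0.215 0.178] [337. 241.]
oblong_stand 0.57 [ 0.639 -0.213  0.007] [205. 249.]
square_stand 0.92 [0.476 0.031 0.01 ] [300. 240.]
square_stand 0.31 [0.668 0.406 0.067] [406. 302.]
round_stand 0.78 [ 0.455 -0.309  0.01 ] [214. 212.]
round_stand 0.7 [ 0.488 -0.442  0.008] [177. 208.]
round_stand 0.67 [ 0.327 -0.327  0.009] [230. 194.]
round_stand 0.62 [ 0.43  -0.173  0.009] [251. 218.]
small_stand 0.84 [0.433 0.323 0.005] [396. 259.]
pepper_mill 0.86 [ 0.637 -0.411  0.067] [153. 217.]
salt_mill 0.96 [0.666 0.407 0.071] [406. 301.]
top [0.351 0.006 1.323]
butter_dish 0.89 [0.591 0.214 0.045] [200. 179.]
tea_caddy 0.61 [0.617 0.204 0.091] [201. 166.]
sugar_pot 0.75 [0.62  0.204 0.142] [197. 161.]
spice_jar 0.74 [0.639 0.219 0.194] [188. 149.]
spice_jar 0.16 [0.619 0.204 0.091] [201. 166.]
oblong_stand 0.77 [ 0.631 -0.212  0.01 ] [351. 164.]
square_stand 0.56 [0.468 0.024 0.009] [270. 223.]
round_stand 0.8 [ 0.328 -0.323  0.005] [395. 270.]
round_stand 0.78 [ 0.483 -0.446  0.009] [436. 213.]
round_stand 0.69 [ 0.421 -0.176  0.007] [342. 238.]
round_stand 0.61 [ 0.45  -0.309  0.003] [388. 226.]
small_stand 0.67 [0.435 0.321 0.011] [164. 237.]
pepper_mill 0.77 [ 0.608 -0.407  0.102] [430. 163.]
salt_mill 0.92 [0.641 0.396 0.104] [128. 159.]
salt_mill 0.7 [0.624 0.204 0.138] [198. 160.]
1.1 [[-9.59993885e-01 -2.80020963e-01 -2.61023398e-05]
 [-2.80020964e-01  9.59993885e-01  5.24100062e-06]
 [ 2.35904966e-05  1.23405309e-05 -1.00000000e+00]]
```

Run:
```python
import cv2
t=cv2.imread("pics/top0.png"); s=cv2.imread("pics/scene0.png")
cv2.imwrite("pics/topc.png",cv2.resize(t[120:300,100:480],(798,378),interpolation=2))
cv2.imwrite("pics/scc.png",cv2.resize(s[180:330,130:430],(800,400),interpolation=2))
```

```text
(no output)
```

View pics/topc.png

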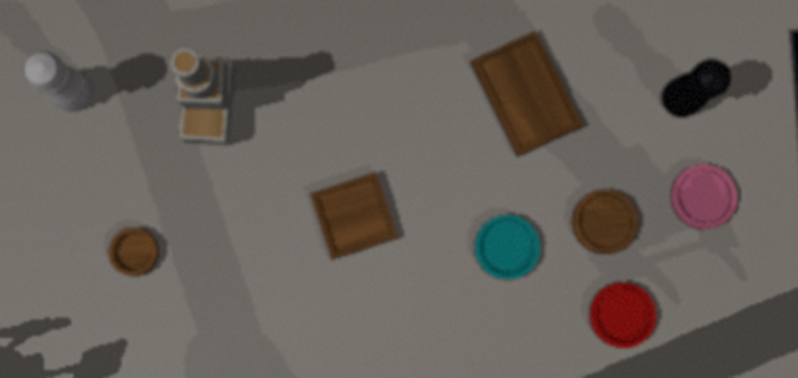

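View pics/scc.png

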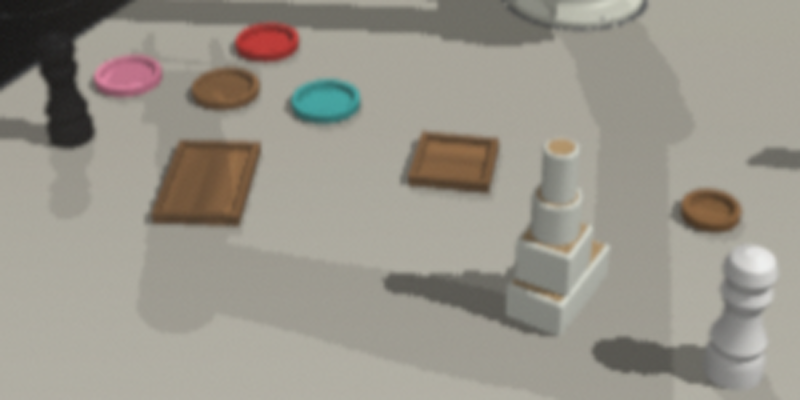

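Top crop: the stack is at about top px (195,160), the salt mill at (125,155) and the pepper mill at (432,162). The round-stand candidates are teal (342,238), brown (388,226), pink (436,213) and red (395,270). Brown fits, since the job excludes the coloured ones. The crop also confirms the small stand at (164,237), square at (270,223) and oblong at (351,164).

```bash
cat > b.py <<'E'
from h import *
ims={n:capture(n) for n in("scene","top")}
G={"oblong_stand":(.635,-.212),"square_stand":(.472,.028),"round_stand":(.452,-.309),"small_stand":(.434,.322)}
for n in("top","scene"):
  hsv=cv2.cvtColor(ims[n],cv2.COLOR_BGR2HSV)
  br=((hsv[...,0]>3)&(hsv[...,0]<20)&(hsv[...,1]>75)).astype(np.uint8)
  nc,lab,st,_=cv2.connectedComponentsWithStats(br)
  for l,g in G.items():
    u,v=proj(n,[*g,.01])[0].astype(int); 
    m=(lab==lab[v,u]).astype(np.uint8)
    c=max(cv2.findContours(m,0,1)[0],key=cv2.contourArea)[:,0]
    w=onplane(n,c,.014)[:,:2]
    (cx,cy),(a,b),th=cv2.minAreaRect((w*1000).astype(np.float32))
    print(n,l,"color rect",round(cx,1),round(cy,1),round(a),round(b),round(th,1),"px",m.sum())
    best=None
    for r in trace(l,n):
      if r["mask"][v,u]:
        c=max(cv2.findContours(r["mask"].astype(np.uint8),0,1)[0],key=cv2.contourArea)[:,0]
        (cx,cy),(a,b),th=cv2.minAreaRect((onplane(n,c,.014)[:,:2]*1000).astype(np.float32))
        print("   trace",round(cx,1),round(cy,1),round(a),round(b),round(th,1)); break
  for l in("spice_jar","sugar_pot","tea_caddy","butter_dish"):
    for r in trace(l,n)[:1]:
      ys,xs=np.where(r["mask"]); print(n,l,round(r["confidence"],2),xs.min(),xs.max(),ys.min(),ys.max())
print(np.round(calibration("wrist")["hand_eye"],3),K("wrist")[0].round(), sense()["time_s"])
E
python3 b.py
```

```text
top oblong_stand color rect 629.3 -209.8 146 100 24.0 px 1782
   trace 629.1 -208.0 148 100 24.2
top square_stand color rect 469.3 28.2 93 94 17.0 px 1114
   trace 469.1 27.5 96 95 16.1
top round_stand color rect 452.5 -305.9 87 84 88.4 px 770
   trace 452.5 -304.5 90 84 88.4
top small_stand color rect 430.3 321.9 65 61 88.5 px 431
   trace 429.0 321.8 64 65 89.8
top spice_jar 0.79 182 198 143 160
top sugar_pot 0.68 185 204 146 166
top butter_dish 0.95 187 212 149 188
scene oblong_stand color rect 637.6 -205.5 155 100 24.1 px 979
   trace 638.1 -207.5 161 102 23.8
scene square_stand color rect 478.8 31.0 103 94 16.6 px 584
   trace 477.0 32.3 112 97 17.0
scene round_stand color rect 463.7 -301.2 90 85 25.7 px 305
   trace 462.3 -300.0 108 85 35.8
scene small_stand color rect 438.8 325.9 74 61 16.7 px 280
   trace 436.2 326.6 78 63 16.7
scene spice_jar 0.72 333 346 231 255
scene sugar_pot 0.81 328 347 249 271
scene tea_caddy 0.65 394 420 272 326
scene butter_dish 0.94 320 357 272 304
[[ 0.001 -0.955 -0.297  0.083]
 [ 1.     0.001 -0.    -0.   ]
 [ 0.001 -0.297  0.955 -0.196]
 [ 0.     0.     0.     1.   ]] [[349.   0. 281.]
 [  0. 349. 216.]
 [  0.   0.   1.]] 2.0
```

servo_tool(deltas=[{"tz":-40},{"tz":-80,"tx":-20,"ty":20},{"tx":-310,"ty":330,"tz":-140,"az":0.284},{"tx":-310,"ty":330,"tz":-140,"az":0.284},{"tx":-310,"ty":330,"tz":-140,"az":0.284},{"tx":-310,"ty":330,"tz":-140,"az":0.284},{"tx":-310,"ty":330,"tz":-140,"az":0.284},{"tx":-310,"ty":330,"tz":-140,"az":0.284},{"tx":-310,"ty":330,"tz":-140,"az":0.284},{"tx":-310,"ty":330,"tz":-140,"az":0.284},{"tx":-310,"ty":330,"tz":-140,"az":0.284},{"tx":-310,"ty":330,"tz":-140,"az":0.284}])

```text
schema error: expected keys tx, ty, tz, ax, ay, az, claw
```

```bash
cat >> h.py <<'E'
def go(xyz,yaw=None,s=None):
    """deltas in mm/rad from current pose to tcp xyz (m), tool x at world yaw (deg, mod 180), tool down"""
    s=s or sense(); R=np.array(s["ee_rot"]); d=R.T@(np.array(xyz)-s["tcp_pos"])*1000
    y0=np.degrees(np.arctan2(R[1,0],R[0,0])); a=0
    if yaw is not None: a=-((yaw-y0+90)%180-90)
    print("t",round(s["time_s"],2),"tcp",np.round(s["tcp_pos"],4),"yaw",round(y0,1),"tilt",round(np.degrees(np.arccos(-R[2,2])),2),"-> d",d.round(1),"az",round(np.radians(a),3),"j6",round(s["joints"][5]),"w",round(s["gripper_width"]*87,1),"F",np.round(s["wrist_force"],1))
E
python3 -c "
from h import *
go([.59,.21,.34],180)"
```

```text
t 2.0 tcp [ 0.175  -0.6     0.1887] yaw -163.7 tilt 0.0 -> d [-625.2  661.4 -151.3] az 0.284 j6 -15 w 86.8 F [0.3 0.6 0.6]
```

servo_tool(deltas=[{"tx":0,"ty":0,"tz":-40,"ax":0,"ay":0,"az":0,"claw":87},{"tx":-20,"ty":20,"tz":-70,"ax":0,"ay":0,"az":0,"claw":87},{"tx":-310,"ty":330,"tz":-150,"ax":0,"ay":0,"az":0.284,"claw":87},{"tx":-310,"ty":330,"tz":-150,"ax":0,"ay":0,"az":0.284,"claw":87},{"tx":-310,"ty":330,"tz":-150,"ax":0,"ay":0,"az":0.284,"claw":87},{"tx":-310,"ty":330,"tz":-150,"ax":0,"ay":0,"az":0.284,"claw":87},{"tx":-310,"ty":330,"tz":-150,"ax":0,"ay":0,"az":0.284,"claw":87},{"tx":-310,"ty":330,"tz":-150,"ax":0,"ay":0,"az":0.284,"claw":87},{"tx":-310,"ty":330,"tz":-150,"ax":0,"ay":0,"az":0.284,"claw":87},{"tx":-310,"ty":330,"tz":-150,"ax":0,"ay":0,"az":0.284,"claw":87},{"tx":-310,"ty":330,"tz":-150,"ax":0,"ay":0,"az":0.284,"claw":87},{"tx":-310,"ty":330,"tz":-150,"ax":0,"ay":0,"az":0.284,"claw":87}])

```text
time_s: 3.0
tcp_pos: [0.3721, -0.2109, 0.3361]
ee_rot: [[-1.0, 0.0, 0.001], [0.0, 1.0, -0.0], [-0.001, -0.0, -1.0]]
wrist_force: [1.4, -0.0, -0.6]
gripper_width: 0.995
gripper_force: 0.0
```

```bash
python3 -c "
from h import *
cv2.imwrite('pics/w0.png',capture('wrist'))
go([.59,.21,.34],180)"
```

```text
t 3.05 tcp [ 0.3759 -0.2065  0.3376] yaw -179.6 tilt 0.36 -> d [-216.9  415.1   -0.8] az 0.007 j6 -83 w 86.7 F [1.8 2.3 0.4]
```

servo_tool(deltas=[{"tx":-217,"ty":413,"tz":0,"ax":0,"ay":0,"az":0,"claw":87},{"tx":-217,"ty":413,"tz":0,"ax":0,"ay":0,"az":0,"claw":87},{"tx":-217,"ty":413,"tz":0,"ax":0,"ay":0,"az":0,"claw":87},{"tx":-217,"ty":413,"tz":0,"ax":0,"ay":0,"az":0,"claw":87},{"tx":-217,"ty":413,"tz":0,"ax":0,"ay":0,"az":0,"claw":87},{"tx":-217,"ty":413,"tz":0,"ax":0,"ay":0,"az":0,"claw":87},{"tx":-217,"ty":413,"tz":0,"ax":0,"ay":0,"az":0,"claw":87},{"tx":-217,"ty":413,"tz":0,"ax":0,"ay":0,"az":0,"claw":87},{"tx":-217,"ty":413,"tz":0,"ax":0,"ay":0,"az":0,"claw":87},{"tx":-217,"ty":413,"tz":0,"ax":0,"ay":0,"az":0,"claw":87},{"tx":-217,"ty":413,"tz":0,"ax":0,"ay":0,"az":0,"claw":87},{"tx":-217,"ty":413,"tz":0,"ax":0,"ay":0,"az":0,"claw":87}])

```text
time_s: 4.05
tcp_pos: [0.5907, 0.2052, 0.3324]
ee_rot: [[-1.0, -0.003, -0.002], [-0.003, 1.0, -0.0], [0.002, -0.0, -1.0]]
wrist_force: [0.2, 0.1, -0.3]
gripper_width: 1.004
gripper_force: 0.0
```

```bash
cat > c.py <<'E'
from h import *
import sys
capture("wrist"); s=sense(); im=capture("wrist"); np.save("Tw.npy",c2w("wrist",s)); cv2.imwrite(f"pics/{sys.argv[1]}.png",im)
T=c2w("wrist",s)
for l in("spice_jar","sugar_pot","tea_caddy","butter_dish"):
  for r in recognise(l,"wrist")[:2]: p=T[:3,:3]@r["xyz"]+T[:3,3]; print(l,round(r["confidence"],2),p.round(3),proj("wrist",p,T)[0].round())
go(s["tcp_pos"],180,s)
E
python3 c.py w1
```

```text
spice_jar 0.84 [0.632 0.214 0.194] [291. 236.]
sugar_pot 0.63 [0.618 0.212 0.14 ] [289. 208.]
tea_caddy 0.83 [0.617 0.217 0.093] [292. 198.]
tea_caddy 0.4 [ 0.638 -0.19   0.01 ] [ 24. 196.]
butter_dish 0.98 [0.589 0.217 0.042] [291. 169.]
t 4.1 tcp [0.5903 0.2041 0.3324] yaw -179.8 tilt 0.18 -> d [0. 0. 0.] az 0.003 j6 -124 w 87.3 F [ 1.2  0.8 -0.7]
```

View pics/w1.png

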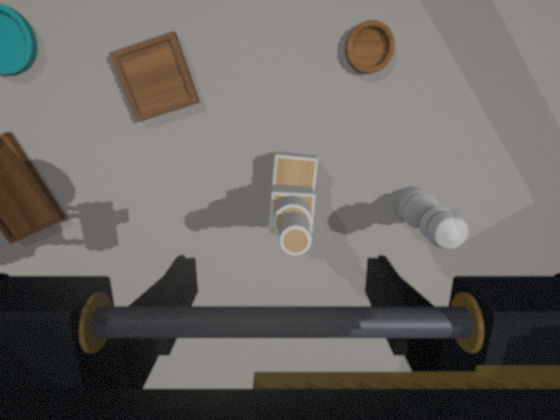

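Wrist view: jar lid at (295,240), caddy lid edge at about y 195, dish lid at (295,170). The stack is nearly square to the image. The salt mill is at (440,225), well to the right.

```bash
cat > d.py <<'E'
from h import *
T=np.load("Tw.npy"); im=cv2.imread("pics/w1.png"); 
hsv=cv2.cvtColor(im,cv2.COLOR_BGR2HSV)
wood=((hsv[...,0]<25)&(hsv[...,1]>60)&(hsv[...,2]>120)).astype(np.uint8)
wood[:140]=0;wood[260:]=0;wood[:,:255]=0;wood[:,340:]=0
nc,lab,st,ce=cv2.connectedComponentsWithStats(wood)
for i in range(1,nc):
  if st[i,4]>30:
    c=max(cv2.findContours((lab==i).astype(np.uint8),0,1)[0],key=len)[:,0]
    print(st[i],ce[i].round(1)); z=.192 if ce[i][1]>225 else .142 if ce[i][1]>200.5 else .092 if ce[i][1]>188 else .042
    print(z,"centroid",onplane("wrist",[ce[i]],z,T).round(4),"rect",[np.round(q,1) for q in cv2.minAreaRect((onplane("wrist",c,z,T)[:,:2]*1000).astype(np.float32))])
# jar lid triangulate with top
t=cv2.imread("pics/top0.png"); h2=cv2.cvtColor(t,cv2.COLOR_BGR2HSV)
w2=((h2[...,0]<25)&(h2[...,1]>60)&(h2[...,2]>90)).astype(np.uint8); w2[:140]=0;w2[158:]=0;w2[:,:178]=0;w2[:,198:]=0
nc,lab,st,ct=cv2.connectedComponentsWithStats(w2); print(st,ct)
j=ct[1+np.argmax(st[1:,4])]; jw=[c for i,c in enumerate(ce) if i and c[1]>225][0]
rays=[]
for n,uv,TT in(("wrist",jw,T),("top",j,c2w("top"))):
  a=onplane(n,[uv],.1,TT)[0]; o=TT[:3,3]; d=(a-o)/np.linalg.norm(a-o); rays.append((o,d)); print(n,onplane(n,[uv],.192,TT).round(4))
A=sum(np.eye(3)-np.outer(d,d) for o,d in rays); b=sum((np.eye(3)-np.outer(d,d))@o for o,d in rays); print("tri",np.linalg.solve(A,b).round(4))
c=im[140:265,240:350]; cv2.imwrite("pics/w1c.png",cv2.resize(c,None,fx=4.7,fy=4.7,interpolation=2))
E
python3 d.py
```

```text
[276 159  39  27 916] [294.3 172.1]
0.042 centroid [[0.5931 0.2217 0.042 ]] rect [array([593.1, 222.2]), array([52.3, 36. ]), np.float64(87.6)]
[274 196   9   8  31] [277.4 197.9]
0.092 centroid [[0.6178 0.1986 0.092 ]] rect [array([617.8, 197.7]), array([ 6.6, 13.9]), np.float64(37.9)]
[302 197  10  12  54] [307.7 200.6]
0.142 centroid [[0.6083 0.2338 0.142 ]] rect [array([608.3, 234.8]), array([16.1,  8.1]), np.float64(37.9)]
[279 208  27   8  72] [290.8 211.2]
0.142 centroid [[0.621  0.2147 0.142 ]] rect [array([621.4, 216.1]), array([ 8.4, 30.1]), np.float64(0.3)]
[284 230  23  22 401] [295.1 240.6]
0.192 centroid [[0.6379 0.2181 0.192 ]] rect [array([637.9, 218. ]), array([23.2, 22.8]), np.float64(0.4)]
[[     0      0    560    420 235123]
 [   183    145     10      9     77]] [[279.53014805 209.51982154]
 [187.44155844 148.97402597]]
wrist [[0.6232 0.1994 0.192 ]]
top [[0.64   0.2198 0.192 ]]
tri [0.6151 0.2044 0.2475]
```

View pics/w1c.png

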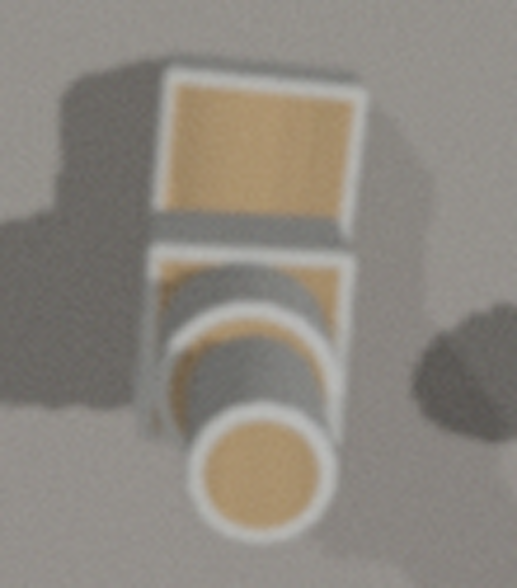

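```bash
python3 -c "
from h import *
for i in range(3): capture('wrist'); go([.639,.219,.152],180)"
```

```text
t 4.4 tcp [0.5886 0.1988 0.3364] yaw 179.9 tilt 0.08 -> d [-50.1  20.2 184.5] az -0.002 j6 -124 w 87.2 F [-0.3  0.1  0.9]
t 4.45 tcp [0.5887 0.1988 0.3365] yaw 179.9 tilt 0.09 -> d [-50.   20.1 184.5] az -0.002 j6 -124 w 87.1 F [-0.6  0.3  0.4]
t 4.5 tcp [0.5887 0.1989 0.3363] yaw 179.9 tilt 0.09 -> d [-50.   20.  184.4] az -0.001 j6 -124 w 87.3 F [0.2 0.3 0.3]
```

```bash
cat > e.py <<'E'
from h import *
import sys
# lid blob: python e.py name z  gx gy
z,gx,gy=map(float,sys.argv[2:5])
s=sense(); im=capture("wrist"); T=c2w("wrist",s); cv2.imwrite(f"pics/{sys.argv[1]}.png",im)
hsv=cv2.cvtColor(im,cv2.COLOR_BGR2HSV); wood=((hsv[...,0]<25)&(hsv[...,1]>60)&(hsv[...,2]>110)).astype(np.uint8)
nc,lab,st,ce=cv2.connectedComponentsWithStats(wood); u,v=proj("wrist",[gx,gy,z],T)[0].astype(int)
m=(lab==lab[v,u]).astype(np.uint8); c=max(cv2.findContours(m,0,1)[0],key=len)[:,0]
print("px",u,v,lab[v,u],m.sum(),"centroid",onplane("wrist",[ce[lab[v,u]]],z,T).round(4),"rect",[np.round(q,1) for q in cv2.minAreaRect((onplane("wrist",c,z,T)[:,:2]*1000).astype(np.float32))])
go(s["tcp_pos"],180,s)
E
python3 e.py w2 .192 .638 .218
```

```text
px 299 240 49 389 centroid [[0.638  0.2182 0.192 ]] rect [array([638.1, 218.3]), array([23. , 22.4]), np.float64(90.0)]
t 4.5 tcp [0.5887 0.1989 0.3363] yaw 179.9 tilt 0.09 -> d [0. 0. 0.] az -0.001 j6 -124 w 87.3 F [0.2 0.3 0.3]
```

servo_tool(deltas=[{"tx":-25,"ty":10,"tz":20,"ax":0,"ay":0,"az":0,"claw":87},{"tx":-50,"ty":20,"tz":50,"ax":0,"ay":0,"az":0,"claw":87},{"tx":-50,"ty":20,"tz":60,"ax":0,"ay":0,"az":0,"claw":87},{"tx":-50,"ty":20,"tz":90,"ax":0,"ay":0,"az":0,"claw":80},{"tx":-50,"ty":20,"tz":120,"ax":0,"ay":0,"az":0,"claw":80},{"tx":-50,"ty":20,"tz":150,"ax":0,"ay":0,"az":0,"claw":80},{"tx":-50,"ty":20,"tz":170,"ax":0,"ay":0,"az":0,"claw":80},{"tx":-50,"ty":20,"tz":180,"ax":0,"ay":0,"az":0,"claw":80},{"tx":-50,"ty":20,"tz":184,"ax":0,"ay":0,"az":0,"claw":80},{"tx":-50,"ty":20,"tz":184,"ax":0,"ay":0,"az":0,"claw":80},{"tx":-50,"ty":20,"tz":184,"ax":0,"ay":0,"az":0,"claw":80},{"tx":-50,"ty":20,"tz":184,"ax":0,"ay":0,"az":0,"claw":80}])

```text
time_s: 5.55
tcp_pos: [0.64, 0.2206, 0.1535]
ee_rot: [[-1.0, -0.0, 0.003], [-0.0, 1.0, 0.002], [-0.003, 0.002, -1.0]]
wrist_force: [-0.2, 0.4, 0.5]
gripper_width: 0.918
gripper_force: 0.0
```

```bash
python3 -c "
from h import *
go([.6385,.2185,.152],180)"
```

```text
t 5.55 tcp [0.64   0.2206 0.1535] yaw -180.0 tilt 0.21 -> d [ 1.5 -2.1  1.5] az 0.0 j6 -123 w 79.8 F [-0.2  0.4  0.5]
```

servo_tool(deltas=[{"tx":0,"ty":0,"tz":0,"ax":0,"ay":0,"az":0,"claw":50},{"tx":0,"ty":0,"tz":0,"ax":0,"ay":0,"az":0,"claw":44},{"tx":0,"ty":0,"tz":0,"ax":0,"ay":0,"az":0,"claw":38},{"tx":0,"ty":0,"tz":0,"ax":0,"ay":0,"az":0,"claw":30},{"tx":0,"ty":0,"tz":0,"ax":0,"ay":0,"az":0,"claw":25},{"tx":0,"ty":0,"tz":0,"ax":0,"ay":0,"az":0,"claw":25},{"tx":0,"ty":0,"tz":0,"ax":0,"ay":0,"az":0,"claw":25},{"tx":0,"ty":0,"tz":0,"ax":0,"ay":0,"az":0,"claw":25}])

```text
time_s: 6.22
tcp_pos: [0.639, 0.2201, 0.1512]
ee_rot: [[-1.0, 0.0, -0.0], [0.0, 1.0, -0.0], [0.0, -0.0, -1.0]]
wrist_force: [-1.1, -1.2, 0.7]
gripper_width: 0.399
gripper_force: 0.3
```

```bash
python3 -c "
from h import *
s=sense();print(s['gripper_force']);go([.6385,.2185,.152],180)
go([.43,.322,.152],180)"
```

```text
0.2703896351158619
t 6.22 tcp [0.639  0.2201 0.1512] yaw 180.0 tilt 0.02 -> d [ 0.5 -1.6 -0.8] az -0.0 j6 -123 w 34.7 F [-1.1 -1.2  0.7]
t 6.22 tcp [0.639  0.2201 0.1512] yaw 180.0 tilt 0.02 -> d [209.  101.9  -0.8] az -0.0 j6 -123 w 34.7 F [-1.1 -1.2  0.7]
```

servo_tool(deltas=[{"tx":0,"ty":0,"tz":0,"ax":0,"ay":0,"az":0,"claw":20},{"tx":0,"ty":0,"tz":0,"ax":0,"ay":0,"az":0,"claw":20},{"tx":0,"ty":0,"tz":-3,"ax":0,"ay":0,"az":0,"claw":20},{"tx":0,"ty":0,"tz":-10,"ax":0,"ay":0,"az":0,"claw":20},{"tx":0,"ty":0,"tz":-25,"ax":0,"ay":0,"az":0,"claw":20},{"tx":0,"ty":0,"tz":-45,"ax":0,"ay":0,"az":0,"claw":20},{"tx":0,"ty":0,"tz":-70,"ax":0,"ay":0,"az":0,"claw":20},{"tx":20,"ty":10,"tz":-85,"ax":0,"ay":0,"az":0,"claw":20},{"tx":50,"ty":25,"tz":-85,"ax":0,"ay":0,"az":0,"claw":20},{"tx":85,"ty":42,"tz":-80,"ax":0,"ay":0,"az":0,"claw":20},{"tx":120,"ty":59,"tz":-60,"ax":0,"ay":0,"az":0,"claw":20},{"tx":150,"ty":73,"tz":-50,"ax":0,"ay":0,"az":0,"claw":20}])

```text
time_s: 7.22
tcp_pos: [0.487, 0.2936, 0.201]
ee_rot: [[-1.0, 0.001, -0.0], [0.001, 1.0, 0.001], [0.0, 0.001, -1.0]]
wrist_force: [-0.2, 0.3, -1.5]
gripper_width: 0.373
gripper_force: 30.0
```

```bash
cat > f.py <<'E'
from h import *
import sys
# stands from a wrist view: f.py name  -> prints brown stands rect on z=.014
s=sense(); im=capture("wrist"); T=c2w("wrist",s)
cv2.imwrite(f"pics/{sys.argv[1]}.png",im)
def stands(im,T):
  hsv=cv2.cvtColor(im,cv2.COLOR_BGR2HSV); br=((hsv[...,0]>3)&(hsv[...,0]<20)&(hsv[...,1]>85)).astype(np.uint8)
  br[270:]=0
  nc,lab,st,ce=cv2.connectedComponentsWithStats(br)
  for i in range(1,nc):
    x,y,w,h,a=st[i]
    if a>400:
      c=max(cv2.findContours((lab==i).astype(np.uint8),0,1)[0],key=len)[:,0]
      print(st[i],"cut" if x==0 or y==0 or x+w==560 or y+h==270 else "",[np.round(q,1) for q in cv2.minAreaRect((onplane("wrist",c,.014,T)[:,:2]*1000).astype(np.float32))])
stands(im,T); go([.43,.322,.1],180,s); print(s["gripper_force"])
if len(sys.argv)>2:
  p=dict(tcp_pos=np.array([.5887,.1989,.3363]),ee_rot=np.array([[-1,-.001,0],[-.001,1,0],[0,0,-1.]]))
  stands(cv2.imread("pics/w2.png"),c2w("wrist",p))
E
python3 f.py w3 1
```

```text
[ 280   99   59   60 2791]  [array([426.1, 323.1]), array([62.1, 61.2]), np.float64(90.0)]
[   0  114  102  102 7036] cut [array([465.4,  32.2]), array([91.9, 98.6]), np.float64(16.9)]
t 7.22 tcp [0.487  0.2936 0.201 ] yaw 180.0 tilt 0.06 -> d [ 57.   28.2 101.1] az -0.001 j6 -137 w 32.5 F [-0.2  0.3 -1.5]
29.988817870616913
[ 348   21   49   52 1968]  [array([427.8, 320.5]), array([62.9, 64.6]), np.float64(25.1)]
[ 114   34   88   88 4849]  [array([467.9,  27.7]), array([92.6, 94.6]), np.float64(17.0)]
[   0  135   69  108 4470] cut [array([ 626.9, -206.8]), array([144.3, 104.9]), np.float64(23.5)]
[280 159  37  26 723]  [array([598.3, 223.2]), array([51.6, 35.2]), np.float64(84.2)]
```

servo_tool(deltas=[{"tx":28,"ty":14,"tz":20,"ax":0,"ay":0,"az":0,"claw":20},{"tx":58,"ty":28,"tz":50,"ax":0,"ay":0,"az":0,"claw":20},{"tx":58,"ty":28,"tz":90,"ax":0,"ay":0,"az":0,"claw":20},{"tx":58,"ty":28,"tz":125,"ax":0,"ay":0,"az":0,"claw":20},{"tx":58,"ty":28,"tz":140,"ax":0,"ay":0,"az":0,"claw":20},{"tx":58,"ty":28,"tz":150,"ax":0,"ay":0,"az":0,"claw":20},{"tx":58,"ty":28,"tz":150,"ax":0,"ay":0,"az":0,"claw":20},{"tx":58,"ty":28,"tz":150,"ax":0,"ay":0,"az":0,"claw":20},{"tx":58,"ty":28,"tz":150,"ax":0,"ay":0,"az":0,"claw":20}])

```text
time_s: 8.02
tcp_pos: [0.4323, 0.3223, 0.053]
ee_rot: [[-1.0, 0.0, 0.002], [0.0, 1.0, 0.003], [-0.002, 0.003, -1.0]]
wrist_force: [-0.5, 0.1, -0.1]
gripper_width: 0.374
gripper_force: 30.0
```

```bash
python3 -c "
from h import *
capture('wrist');capture('wrist');capture('wrist')
go([.4285,.3215,.021],180)"
```

```text
t 8.17 tcp [0.4318 0.322  0.0528] yaw 180.0 tilt 0.18 -> d [ 3.4 -0.5 31.8] az -0.0 j6 -144 w 32.5 F [-0.5 -0.2  0.2]
```

servo_tool(deltas=[{"tx":3,"ty":0,"tz":10,"ax":0,"ay":0,"az":0,"claw":20},{"tx":3,"ty":0,"tz":20,"ax":0,"ay":0,"az":0,"claw":20},{"tx":3,"ty":0,"tz":27,"ax":0,"ay":0,"az":0,"claw":20},{"tx":3,"ty":0,"tz":31,"ax":0,"ay":0,"az":0,"claw":20},{"tx":3,"ty":0,"tz":31,"ax":0,"ay":0,"az":0,"claw":20},{"tx":3,"ty":0,"tz":31,"ax":0,"ay":0,"az":0,"claw":20},{"tx":3,"ty":0,"tz":31,"ax":0,"ay":0,"az":0,"claw":20}])

```text
time_s: 8.75
tcp_pos: [0.4281, 0.3212, 0.0202]
ee_rot: [[-1.0, 0.0, 0.0], [0.0, 1.0, -0.0], [-0.0, -0.0, -1.0]]
wrist_force: [0.3, 0.2, -0.1]
gripper_width: 0.375
gripper_force: 30.0
```

```bash
python3 -c "
from h import *
capture('wrist');capture('wrist')
go([.4285,.3215,.020],180)"
```

```text
t 8.85 tcp [0.4281 0.3213 0.0202] yaw 180.0 tilt 0.01 -> d [-0.4  0.2  0.2] az -0.0 j6 -144 w 32.7 F [ 1.2 -0.7 -0.8]
```

servo_tool(deltas=[{"tx":0,"ty":0,"tz":1,"ax":0,"ay":0,"az":0,"claw":20},{"tx":0,"ty":0,"tz":1,"ax":0,"ay":0,"az":0,"claw":36},{"tx":0,"ty":0,"tz":1,"ax":0,"ay":0,"az":0,"claw":45},{"tx":0,"ty":0,"tz":1,"ax":0,"ay":0,"az":0,"claw":60},{"tx":0,"ty":0,"tz":1,"ax":0,"ay":0,"az":0,"claw":70},{"tx":0,"ty":0,"tz":-10,"ax":0,"ay":0,"az":0,"claw":70},{"tx":0,"ty":0,"tz":-30,"ax":0,"ay":0,"az":0,"claw":70},{"tx":0,"ty":0,"tz":-65,"ax":0,"ay":0,"az":0,"claw":87},{"tx":0,"ty":0,"tz":-105,"ax":0,"ay":0,"az":0,"claw":87},{"tx":0,"ty":0,"tz":-145,"ax":0,"ay":0,"az":0,"claw":87},{"tx":0,"ty":0,"tz":-185,"ax":0,"ay":0,"az":0,"claw":87},{"tx":-20,"ty":-10,"tz":-225,"ax":0,"ay":0,"az":0,"claw":87}])

```text
time_s: 9.85
tcp_pos: [0.4448, 0.3128, 0.2447]
ee_rot: [[-1.0, -0.003, 0.001], [-0.003, 1.0, 0.002], [-0.001, 0.002, -1.0]]
wrist_force: [0.2, 0.9, 0.9]
gripper_width: 0.988
gripper_force: 0.0
```

```bash
python3 e.py w4 .061 .428 .321; python3 -c "
from h import *
go([.59,.21,.29],180)"
```

```text
px 288 170 8 362 centroid [[0.4286 0.3189 0.061 ]] rect [array([428.4, 318.5]), array([22.1, 23.1]), np.float64(0.2)]
t 9.85 tcp [0.4448 0.3128 0.2447] yaw -179.8 tilt 0.13 -> d [0. 0. 0.] az 0.003 j6 -142 w 85.9 F [0.2 0.9 0.9]
t 9.9 tcp [0.4518 0.3138 0.2529] yaw -179.9 tilt 1.0 -> d [-138.5 -103.7  -36.1] az 0.002 j6 -142 w 86.4 F [4.6 1.2 8.1]
```

servo_tool(deltas=[{"tx":-30,"ty":-22,"tz":-20,"ax":0,"ay":0,"az":0,"claw":87},{"tx":-60,"ty":-45,"tz":-35,"ax":0,"ay":0,"az":0,"claw":87},{"tx":-90,"ty":-67,"tz":-35,"ax":0,"ay":0,"az":0,"claw":87},{"tx":-115,"ty":-86,"tz":-35,"ax":0,"ay":0,"az":0,"claw":87},{"tx":-130,"ty":-98,"tz":-35,"ax":0,"ay":0,"az":0,"claw":87},{"tx":-138,"ty":-103,"tz":-35,"ax":0,"ay":0,"az":0,"claw":87},{"tx":-138,"ty":-103,"tz":-35,"ax":0,"ay":0,"az":0,"claw":87},{"tx":-138,"ty":-103,"tz":-35,"ax":0,"ay":0,"az":0,"claw":87},{"tx":-138,"ty":-103,"tz":-35,"ax":0,"ay":0,"az":0,"claw":87},{"tx":-138,"ty":-103,"tz":-35,"ax":0,"ay":0,"az":0,"claw":87}])

```text
time_s: 10.73
tcp_pos: [0.5833, 0.2101, 0.2769]
ee_rot: [[-1.0, -0.002, 0.0], [-0.002, 1.0, 0.0], [-0.0, 0.0, -1.0]]
wrist_force: [-1.0, 0.4, 0.2]
gripper_width: 0.997
gripper_force: 0.0
```

```bash
python3 -c "
from h import *
capture('wrist');capture('wrist')"; python3 e.py w5 .137 .635 .217; python3 -c "
from h import *
im=cv2.imread('pics/w5.png');cv2.imwrite('pics/w5c.png',cv2.resize(im[140:265,230:360],None,fx=4,fy=4,interpolation=2));go([.635,.217,.103],180)"
```

```text
px 288 243 32 978 centroid [[0.6372 0.2171 0.137 ]] rect [array([637.3, 216.9]), array([36.8, 37.4]), np.float64(0.1)]
t 10.83 tcp [0.5835 0.21   0.2771] yaw -179.9 tilt 0.04 -> d [0. 0. 0.] az 0.001 j6 -125 w 87.0 F [ 1.   0.2 -0.1]
t 10.88 tcp [0.5836 0.2099 0.2771] yaw -179.9 tilt 0.04 -> d [-51.3   7.  174.1] az 0.001 j6 -125 w 86.8 F [-0.8 -0.5 -0.1]
```

View pics/w5c.png

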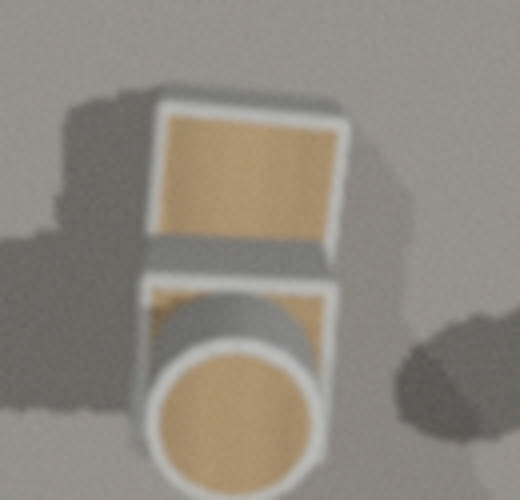

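Jar is off, sugar pot lid (288,243) exposed and undisturbed. Next, grip the sugar pot.

servo_tool(deltas=[{"tx":-25,"ty":4,"tz":25,"ax":0,"ay":0,"az":0,"claw":87},{"tx":-53,"ty":7,"tz":50,"ax":0,"ay":0,"az":0,"claw":87},{"tx":-53,"ty":7,"tz":75,"ax":0,"ay":0,"az":0,"claw":87},{"tx":-53,"ty":7,"tz":105,"ax":0,"ay":0,"az":0,"claw":87},{"tx":-53,"ty":7,"tz":135,"ax":0,"ay":0,"az":0,"claw":87},{"tx":-53,"ty":7,"tz":155,"ax":0,"ay":0,"az":0,"claw":87},{"tx":-53,"ty":7,"tz":168,"ax":0,"ay":0,"az":0,"claw":87},{"tx":-53,"ty":7,"tz":172,"ax":0,"ay":0,"az":0,"claw":80},{"tx":-53,"ty":7,"tz":172,"ax":0,"ay":0,"az":0,"claw":80},{"tx":-53,"ty":7,"tz":172,"ax":0,"ay":0,"az":0,"claw":70},{"tx":-53,"ty":7,"tz":172,"ax":0,"ay":0,"az":0,"claw":60},{"tx":-53,"ty":7,"tz":172,"ax":0,"ay":0,"az":0,"claw":54}])

```text
time_s: 11.88
tcp_pos: [0.638, 0.2166, 0.1063]
ee_rot: [[-1.0, -0.0, 0.003], [-0.0, 1.0, 0.001], [-0.003, 0.001, -1.0]]
wrist_force: [0.1, -1.1, -0.2]
gripper_width: 0.772
gripper_force: 0.0
```

servo_tool(deltas=[{"tx":0,"ty":0,"tz":0,"ax":0,"ay":0,"az":0,"claw":50},{"tx":0,"ty":0,"tz":0,"ax":0,"ay":0,"az":0,"claw":46},{"tx":0,"ty":0,"tz":0,"ax":0,"ay":0,"az":0,"claw":35},{"tx":0,"ty":0,"tz":0,"ax":0,"ay":0,"az":0,"claw":35},{"tx":0,"ty":0,"tz":0,"ax":0,"ay":0,"az":0,"claw":35},{"tx":0,"ty":0,"tz":0,"ax":0,"ay":0,"az":0,"claw":35}])

```text
time_s: 12.38
tcp_pos: [0.6372, 0.216, 0.1046]
ee_rot: [[-1.0, 0.0, -0.0], [0.0, 1.0, -0.0], [0.0, -0.0, -1.0]]
wrist_force: [-0.5, -0.0, 0.6]
gripper_width: 0.42
gripper_force: 0.0
```

```bash
python3 -c "
from h import *
s=sense();print(s['gripper_force']);go([.4525,-.306,.25],180)"
```

```text
0.0
t 12.38 tcp [0.6372 0.216  0.1046] yaw 180.0 tilt 0.0 -> d [ 184.6 -522.1 -145.4] az -0.0 j6 -122 w 36.5 F [-0.5 -0.   0.6]
```

```bash
python3 -c "
from h import *
s=sense();print(s['gripper_width']*87,s['gripper_force'])
a=capture('wrist');b=capture('scene')
s=sense();print(s['gripper_width']*87,s['gripper_force'])
cv2.imwrite('pics/x1.png',np.hstack([cv2.resize(a[150:420,130:430],(450,405)),cv2.resize(b[200:330,270:380],(343,405),interpolation=2)]))"
```

```text
36.510281334719735 0.0
35.45047849610065 0.0
```

View pics/x1.png

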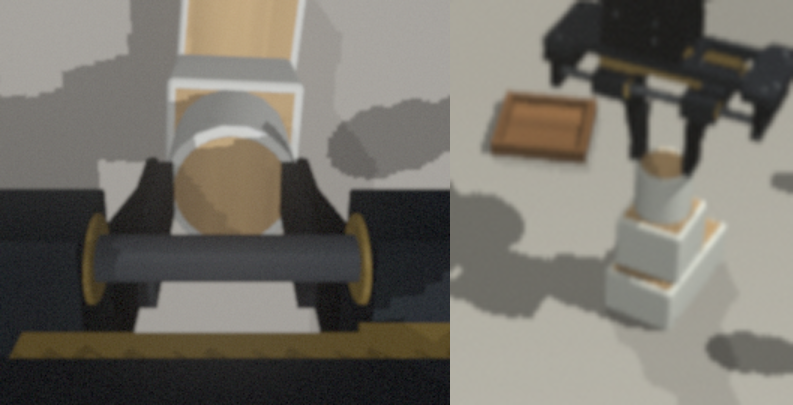

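```bash
python3 -c "
from h import *
T=c2w('wrist')
print('pot lid expect wrist',proj('wrist',[[.637,.217,.137],[.613,.217,.137],[.637,.193,.137],[.637,.241,.137]],T).round(), 'tips', proj('wrist',[[.637,.216-.0177,.1046],[.637,.216+.0177,.1046]],T).round())
print('scene pot lid',proj('scene',[[.637,.217,.137],[.637,.193,.137],[.637,.241,.137],[.661,.217,.137],[.613,.217,.137],[.637,.217,.092]]).round(),'tips',proj('scene',[[.637,.198,.1046],[.637,.234,.1046]]).round())
a=cv2.imread('pics/x1.png')
b=capture('scene');cv2.imwrite('pics/x2.png',cv2.resize(b[205:325,285:385],(650,598*650//650),interpolation=2))"
```

```text
pot lid expect wrist [[284. 275.]
 [284. 231.]
 [237. 275.]
 [330. 275.]] tips [[253. 251.]
 [311. 251.]]
scene pot lid [[339. 252.]
 [330. 249.]
 [348. 254.]
 [335. 257.]
 [342. 247.]
 [338. 265.]] tips [[331. 260.]
 [344. 263.]]
```

View pics/x2.png

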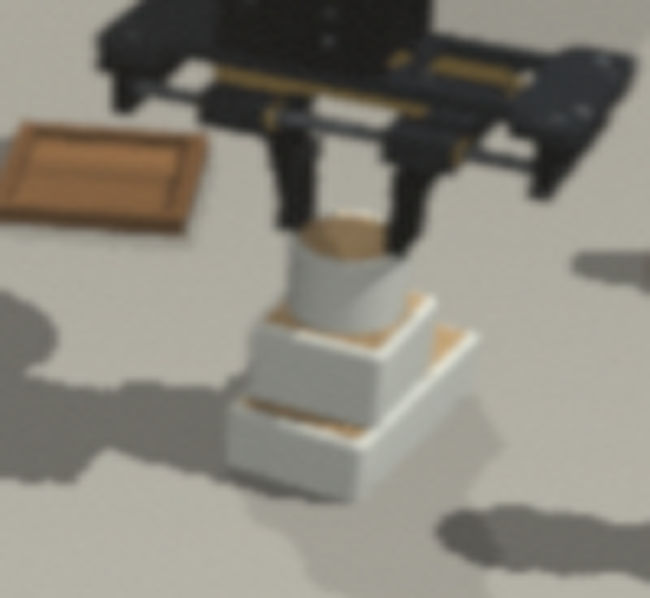

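Scene and wrist views agree: the fingertips end about 36 mm behind the stated TCP, right at lid height. The claw therefore closed in free air above the pot without touching it. I'll open, go 11 mm lower, which is still above the caddy lid even by the stated TCP, and close again.

servo_tool(deltas=[{"tx":0,"ty":0,"tz":-6,"ax":0,"ay":0,"az":0,"claw":60},{"tx":0,"ty":0,"tz":-6,"ax":0,"ay":0,"az":0,"claw":75},{"tx":0,"ty":1,"tz":-6,"ax":0,"ay":0,"az":0,"claw":80},{"tx":0,"ty":1,"tz":0,"ax":0,"ay":0,"az":0,"claw":80},{"tx":0,"ty":1,"tz":6,"ax":0,"ay":0,"az":0,"claw":80},{"tx":0,"ty":1,"tz":10,"ax":0,"ay":0,"az":0,"claw":75},{"tx":0,"ty":1,"tz":11,"ax":0,"ay":0,"az":0,"claw":70},{"tx":0,"ty":1,"tz":11,"ax":0,"ay":0,"az":0,"claw":60},{"tx":0,"ty":1,"tz":11,"ax":0,"ay":0,"az":0,"claw":52},{"tx":0,"ty":1,"tz":11,"ax":0,"ay":0,"az":0,"claw":45},{"tx":0,"ty":1,"tz":11,"ax":0,"ay":0,"az":0,"claw":40},{"tx":0,"ty":1,"tz":11,"ax":0,"ay":0,"az":0,"claw":40}])

```text
time_s: 13.53
tcp_pos: [0.6374, 0.2172, 0.094]
ee_rot: [[-1.0, 0.0, 0.001], [0.0, 1.0, 0.0], [-0.001, 0.0, -1.0]]
wrist_force: [1.2, -0.3, 0.5]
gripper_width: 0.541
gripper_force: 30.0
```

```bash
python3 -c "
from h import *
for i in range(3):
  a=capture('wrist'); s=sense();print(s['gripper_force']);go([.4525,-.306,.25],180)
b=capture('scene')
cv2.imwrite('pics/x3.png',np.hstack([cv2.resize(a[150:420,130:430],(450,405)),cv2.resize(b[200:330,270:380],(343,405),interpolation=2)]))"
```

```text
30.000111758708954
t 13.58 tcp [0.6374 0.2172 0.094 ] yaw 180.0 tilt 0.04 -> d [ 184.7 -523.2 -156.4] az -0.0 j6 -123 w 46.9 F [-0.4  0.8  0.1]
30.000061690807343
t 13.63 tcp [0.6374 0.2173 0.0939] yaw 180.0 tilt 0.04 -> d [ 184.7 -523.2 -156.4] az -0.0 j6 -123 w 47.1 F [0.5 0.8 0.3]
30.000254809856415
t 13.68 tcp [0.6374 0.2172 0.0939] yaw 180.0 tilt 0.04 -> d [ 184.7 -523.2 -156.4] az -0.0 j6 -123 w 47.3 F [0.3 0.8 0.3]
```

View pics/x3.png

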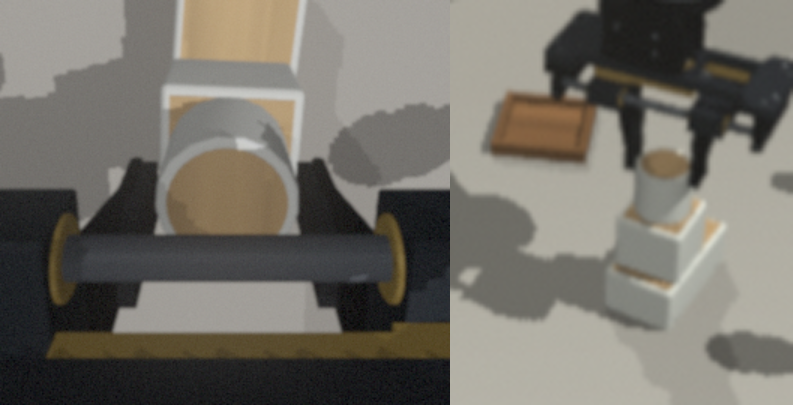

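servo_tool(deltas=[{"tx":0,"ty":0,"tz":-3,"ax":0,"ay":0,"az":0,"claw":35},{"tx":0,"ty":0,"tz":-10,"ax":0,"ay":0,"az":0,"claw":35},{"tx":0,"ty":0,"tz":-25,"ax":0,"ay":0,"az":0,"claw":35},{"tx":0,"ty":0,"tz":-45,"ax":0,"ay":0,"az":0,"claw":35},{"tx":3,"ty":-10,"tz":-70,"ax":0,"ay":0,"az":0,"claw":35},{"tx":11,"ty":-32,"tz":-90,"ax":0,"ay":0,"az":0,"claw":35},{"tx":23,"ty":-64,"tz":-100,"ax":0,"ay":0,"az":0,"claw":35},{"tx":35,"ty":-98,"tz":-100,"ax":0,"ay":0,"az":0,"claw":35},{"tx":47,"ty":-132,"tz":-100,"ax":0,"ay":0,"az":0,"claw":35},{"tx":59,"ty":-167,"tz":-100,"ax":0,"ay":0,"az":0,"claw":35},{"tx":71,"ty":-202,"tz":-100,"ax":0,"ay":0,"az":0,"claw":35},{"tx":83,"ty":-237,"tz":-100,"ax":0,"ay":0,"az":0,"claw":35}])

```text
time_s: 14.73
tcp_pos: [0.5531, -0.0215, 0.1943]
ee_rot: [[-1.0, -0.0, 0.0], [-0.0, 1.0, 0.0], [-0.0, 0.0, -1.0]]
wrist_force: [0.5, 0.1, -1.0]
gripper_width: 0.539
gripper_force: 30.0
```

servo_tool(deltas=[{"tx":12,"ty":-34,"tz":0,"ax":0,"ay":0,"az":0,"claw":35},{"tx":24,"ty":-68,"tz":0,"ax":0,"ay":0,"az":0,"claw":35},{"tx":36,"ty":-102,"tz":0,"ax":0,"ay":0,"az":0,"claw":35},{"tx":48,"ty":-136,"tz":0,"ax":0,"ay":0,"az":0,"claw":35},{"tx":60,"ty":-170,"tz":0,"ax":0,"ay":0,"az":0,"claw":35},{"tx":70,"ty":-198,"tz":0,"ax":0,"ay":0,"az":0,"claw":35},{"tx":76,"ty":-215,"tz":0,"ax":0,"ay":0,"az":0,"claw":35},{"tx":80,"ty":-226,"tz":0,"ax":0,"ay":0,"az":0,"claw":35},{"tx":80,"ty":-226,"tz":0,"ax":0,"ay":0,"az":0,"claw":35},{"tx":80,"ty":-226,"tz":0,"ax":0,"ay":0,"az":0,"claw":35}])

```text
time_s: 15.57
tcp_pos: [0.474, -0.246, 0.1938]
ee_rot: [[-1.0, 0.001, 0.0], [0.001, 1.0, 0.0], [-0.0, 0.0, -1.0]]
wrist_force: [0.4, 0.8, -1.4]
gripper_width: 0.54
gripper_force: 30.0
```

```bash
python3 f.py w6; python3 -c "
from h import *
s=sense();print(s['gripper_force']);go([.4505,-.306,.009],180)"
```

```text
[ 185  124   79   80 4946]  [array([ 450. , -308.3]), array([84.5, 85.4]), np.float64(89.1)]
[ 478  128   82  102 6452] cut [array([468.8,  16.7]), array([95.7, 84.8]), np.float64(16.5)]
[247 250  69  20 899] cut [array([ 561.5, -246.7]), array([24.3, 80.5]), np.float64(0.0)]
t 15.57 tcp [ 0.474  -0.246   0.1938] yaw 179.9 tilt 0.02 -> d [ 44.7 567.9  93.9] az -0.001 j6 -80 w 46.9 F [ 0.4  0.8 -1.4]
29.998970925807953
29.9990513920784
t 15.62 tcp [ 0.4743 -0.2455  0.1938] yaw 180.0 tilt 0.02 -> d [ 23.8 -60.6 184.8] az -0.0 j6 -80 w 47.3 F [ 0.   0.8 -1.2]
```

servo_tool(deltas=[{"tx":10,"ty":-25,"tz":0,"ax":0,"ay":0,"az":0,"claw":35},{"tx":20,"ty":-52,"tz":15,"ax":0,"ay":0,"az":0,"claw":35},{"tx":23,"ty":-61,"tz":45,"ax":0,"ay":0,"az":0,"claw":35},{"tx":23,"ty":-61,"tz":80,"ax":0,"ay":0,"az":0,"claw":35},{"tx":23,"ty":-61,"tz":115,"ax":0,"ay":0,"az":0,"claw":35},{"tx":23,"ty":-61,"tz":140,"ax":0,"ay":0,"az":0,"claw":35},{"tx":23,"ty":-61,"tz":155,"ax":0,"ay":0,"az":0,"claw":35},{"tx":23,"ty":-61,"tz":160,"ax":0,"ay":0,"az":0,"claw":35},{"tx":23,"ty":-61,"tz":160,"ax":0,"ay":0,"az":0,"claw":35},{"tx":23,"ty":-61,"tz":160,"ax":0,"ay":0,"az":0,"claw":35},{"tx":23,"ty":-61,"tz":160,"ax":0,"ay":0,"az":0,"claw":35},{"tx":23,"ty":-61,"tz":160,"ax":0,"ay":0,"az":0,"claw":35}])

```text
time_s: 16.62
tcp_pos: [0.4524, -0.3071, 0.0352]
ee_rot: [[-1.0, -0.0, 0.003], [-0.0, 1.0, -0.001], [-0.003, -0.001, -1.0]]
wrist_force: [-0.9, -0.8, -0.6]
gripper_width: 0.54
gripper_force: 30.0
```

```bash
python3 -c "
from h import *
s=sense();print(s['gripper_force']);go([.451,-.307,.009],180)"
```

```text
29.998839497566223
t 16.62 tcp [ 0.4524 -0.3071  0.0352] yaw -180.0 tilt 0.19 -> d [ 1.5  0.1 26.2] az 0.0 j6 -73 w 47.0 F [-0.9 -0.8 -0.6]
```

servo_tool(deltas=[{"tx":1,"ty":0,"tz":10,"ax":0,"ay":0,"az":0,"claw":35},{"tx":1,"ty":0,"tz":18,"ax":0,"ay":0,"az":0,"claw":35},{"tx":1,"ty":0,"tz":23,"ax":0,"ay":0,"az":0,"claw":35},{"tx":1,"ty":0,"tz":25,"ax":0,"ay":0,"az":0,"claw":35},{"tx":1,"ty":0,"tz":25,"ax":0,"ay":0,"az":0,"claw":35},{"tx":1,"ty":0,"tz":25,"ax":0,"ay":0,"az":0,"claw":35},{"tx":1,"ty":0,"tz":25,"ax":0,"ay":0,"az":0,"claw":35}])

```text
time_s: 17.2
tcp_pos: [0.4502, -0.307, 0.0085]
ee_rot: [[-1.0, 0.0, 0.0], [0.0, 1.0, -0.0], [-0.0, -0.0, -1.0]]
wrist_force: [-0.6, 0.5, -0.8]
gripper_width: 0.54
gripper_force: 30.0
```

```bash
python3 -c "
from h import *
s=sense();print(s['gripper_force']);go([.451,-.307,.008],180)"
```

```text
29.998739361763
t 17.2 tcp [ 0.4502 -0.307   0.0085] yaw 180.0 tilt 0.0 -> d [-0.8 -0.   0.5] az -0.0 j6 -73 w 47.0 F [-0.6  0.5 -0.8]
```

servo_tool(deltas=[{"tx":0,"ty":0,"tz":1,"ax":0,"ay":0,"az":0,"claw":35},{"tx":0,"ty":0,"tz":1,"ax":0,"ay":0,"az":0,"claw":50},{"tx":0,"ty":0,"tz":1,"ax":0,"ay":0,"az":0,"claw":60},{"tx":0,"ty":0,"tz":1,"ax":0,"ay":0,"az":0,"claw":75},{"tx":0,"ty":0,"tz":1,"ax":0,"ay":0,"az":0,"claw":75},{"tx":0,"ty":0,"tz":-10,"ax":0,"ay":0,"az":0,"claw":87},{"tx":0,"ty":0,"tz":-35,"ax":0,"ay":0,"az":0,"claw":87},{"tx":0,"ty":0,"tz":-70,"ax":0,"ay":0,"az":0,"claw":87},{"tx":0,"ty":0,"tz":-105,"ax":0,"ay":0,"az":0,"claw":87},{"tx":0,"ty":0,"tz":-140,"ax":0,"ay":0,"az":0,"claw":87},{"tx":0,"ty":0,"tz":-175,"ax":0,"ay":0,"az":0,"claw":87},{"tx":0,"ty":0,"tz":-205,"ax":0,"ay":0,"az":0,"claw":87}])

```text
time_s: 18.2
tcp_pos: [0.4503, -0.3071, 0.2166]
ee_rot: [[-1.0, 0.0, 0.002], [0.0, 1.0, -0.001], [-0.002, -0.001, -1.0]]
wrist_force: [-0.6, -0.5, -0.7]
gripper_width: 0.999
gripper_force: 0.0
```

```bash
python3 e.py w7 .051 .451 -.307; python3 -c "
from h import *
go([.58,.21,.25],180)"
```

```text
px 281 189 4 990 centroid [[ 0.4506 -0.3075  0.051 ]] rect [array([ 450.9, -307.4]), array([37.7, 37.2]), np.float64(63.3)]
t 18.2 tcp [ 0.4503 -0.3071  0.2166] yaw 180.0 tilt 0.15 -> d [0. 0. 0.] az -0.0 j6 -73 w 86.9 F [-0.6 -0.5 -0.7]
t 18.25 tcp [ 0.4534 -0.3092  0.2231] yaw -179.9 tilt 0.83 -> d [-127.5  518.9  -29.3] az 0.001 j6 -73 w 86.7 F [ 0.9 -2.4  5.3]
```

servo_tool(deltas=[{"tx":-8,"ty":30,"tz":-15,"ax":0,"ay":0,"az":0,"claw":87},{"tx":-17,"ty":66,"tz":-28,"ax":0,"ay":0,"az":0,"claw":87},{"tx":-26,"ty":104,"tz":-28,"ax":0,"ay":0,"az":0,"claw":87},{"tx":-35,"ty":142,"tz":-28,"ax":0,"ay":0,"az":0,"claw":87},{"tx":-44,"ty":180,"tz":-28,"ax":0,"ay":0,"az":0,"claw":87},{"tx":-53,"ty":218,"tz":-28,"ax":0,"ay":0,"az":0,"claw":87},{"tx":-62,"ty":256,"tz":-28,"ax":0,"ay":0,"az":0,"claw":87},{"tx":-71,"ty":294,"tz":-28,"ax":0,"ay":0,"az":0,"claw":87},{"tx":-80,"ty":332,"tz":-28,"ax":0,"ay":0,"az":0,"claw":87},{"tx":-89,"ty":370,"tz":-28,"ax":0,"ay":0,"az":0,"claw":87},{"tx":-98,"ty":408,"tz":-28,"ax":0,"ay":0,"az":0,"claw":87},{"tx":-107,"ty":440,"tz":-28,"ax":0,"ay":0,"az":0,"claw":87}])

```text
time_s: 19.25
tcp_pos: [0.5571, 0.1356, 0.2414]
ee_rot: [[-1.0, -0.001, 0.0], [-0.001, 1.0, 0.0], [-0.0, 0.0, -1.0]]
wrist_force: [0.6, -0.2, 0.2]
gripper_width: 1.001
gripper_force: 0.0
```

servo_tool(deltas=[{"tx":-12,"ty":40,"tz":0,"ax":0,"ay":0,"az":0,"claw":87},{"tx":-20,"ty":65,"tz":0,"ax":0,"ay":0,"az":0,"claw":87},{"tx":-22,"ty":78,"tz":0,"ax":0,"ay":0,"az":0,"claw":87},{"tx":-22,"ty":78,"tz":0,"ax":0,"ay":0,"az":0,"claw":87},{"tx":-22,"ty":78,"tz":0,"ax":0,"ay":0,"az":0,"claw":87},{"tx":-22,"ty":78,"tz":0,"ax":0,"ay":0,"az":0,"claw":87},{"tx":-22,"ty":78,"tz":0,"ax":0,"ay":0,"az":0,"claw":87}])

```text
time_s: 19.83
tcp_pos: [0.579, 0.2098, 0.242]
ee_rot: [[-1.0, 0.002, 0.0], [0.002, 1.0, 0.0], [-0.0, 0.0, -1.0]]
wrist_force: [0.4, -0.6, 0.6]
gripper_width: 1.002
gripper_force: 0.0
```

```bash
python3 e.py w8 .092 .634 .217; python3 e.py w8b .042 .594 .221
```

```text
px 288 243 42 1879 centroid [[0.6391 0.2177 0.092 ]] rect [array([639.7, 217.7]), array([48.2, 48.3]), np.float64(87.5)]
t 19.83 tcp [0.579  0.2098 0.242 ] yaw 179.9 tilt 0.01 -> d [0. 0. 0.] az -0.002 j6 -125 w 87.2 F [ 0.4 -0.6  0.6]
px 291 195 32 1335 centroid [[0.5934 0.2221 0.042 ]] rect [array([594.1, 222.3]), array([52.1, 36.8]), np.float64(85.1)]
t 19.88 tcp [0.5791 0.2098 0.2421] yaw 179.9 tilt 0.03 -> d [0. 0. 0.] az -0.002 j6 -125 w 87.2 F [ 0.3 -0.2 -0.3]
```

View pics/w8.png

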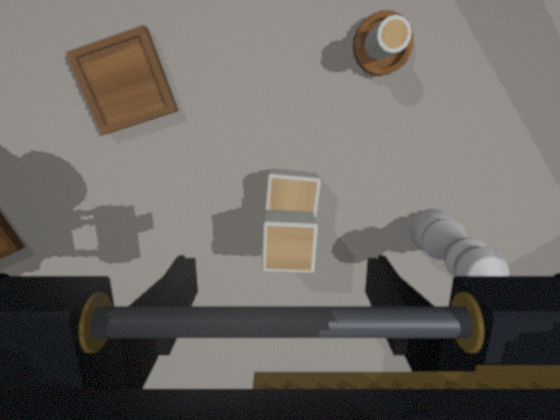

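Wrist: jar stands in the small stand at (393,35). Caddy lid (290,247), dish lid (293,195), square stand (120,80), salt mill (455,240) clear. Next, grip the caddy.

servo_tool(deltas=[{"tx":-28,"ty":4,"tz":20,"ax":0,"ay":0,"az":0.02,"claw":87},{"tx":-60,"ty":8,"tz":40,"ax":0,"ay":0,"az":0.044,"claw":87},{"tx":-60,"ty":8,"tz":75,"ax":0,"ay":0,"az":0.044,"claw":87},{"tx":-60,"ty":8,"tz":110,"ax":0,"ay":0,"az":0.044,"claw":87},{"tx":-60,"ty":8,"tz":140,"ax":0,"ay":0,"az":0.044,"claw":87},{"tx":-60,"ty":8,"tz":165,"ax":0,"ay":0,"az":0.044,"claw":87},{"tx":-60,"ty":8,"tz":185,"ax":0,"ay":0,"az":0.044,"claw":87},{"tx":-60,"ty":8,"tz":197,"ax":0,"ay":0,"az":0.044,"claw":87},{"tx":-60,"ty":8,"tz":202,"ax":0,"ay":0,"az":0.044,"claw":87},{"tx":-60,"ty":8,"tz":202,"ax":0,"ay":0,"az":0.044,"claw":87},{"tx":-60,"ty":8,"tz":202,"ax":0,"ay":0,"az":0.044,"claw":87},{"tx":-60,"ty":8,"tz":202,"ax":0,"ay":0,"az":0.044,"claw":80}])

```text
time_s: 20.93
tcp_pos: [0.6404, 0.2196, 0.0417]
ee_rot: [[-0.999, 0.044, 0.003], [0.044, 0.999, 0.002], [-0.003, 0.002, -1.0]]
wrist_force: [-0.8, 0.4, 0.5]
gripper_width: 0.972
gripper_force: 0.0
```

servo_tool(deltas=[{"tx":0,"ty":0,"tz":0,"ax":0,"ay":0,"az":0,"claw":72},{"tx":0,"ty":0,"tz":0,"ax":0,"ay":0,"az":0,"claw":66},{"tx":0,"ty":0,"tz":0,"ax":0,"ay":0,"az":0,"claw":60},{"tx":0,"ty":0,"tz":0,"ax":0,"ay":0,"az":0,"claw":55},{"tx":0,"ty":0,"tz":0,"ax":0,"ay":0,"az":0,"claw":45},{"tx":0,"ty":0,"tz":0,"ax":0,"ay":0,"az":0,"claw":45},{"tx":0,"ty":0,"tz":0,"ax":0,"ay":0,"az":0,"claw":45}])

```text
time_s: 21.52
tcp_pos: [0.6393, 0.219, 0.04]
ee_rot: [[-0.999, 0.044, 0.0], [0.044, 0.999, -0.0], [-0.0, -0.0, -1.0]]
wrist_force: [-1.1, -0.9, 2.2]
gripper_width: 0.664
gripper_force: 30.0
```

```bash
python3 -c "
from h import *
s=sense();print(s['gripper_force']);go([.468,.028,.14],17)"
```

```text
30.000210106372833
t 21.52 tcp [0.6393 0.219  0.04  ] yaw 177.5 tilt 0.01 -> d [ 162.7 -198.3 -100. ] az -0.341 j6 -125 w 57.8 F [-1.1 -0.9  2.2]
```

servo_tool(deltas=[{"tx":0,"ty":0,"tz":-3,"ax":0,"ay":0,"az":0,"claw":45},{"tx":0,"ty":0,"tz":-10,"ax":0,"ay":0,"az":0,"claw":45},{"tx":0,"ty":0,"tz":-25,"ax":0,"ay":0,"az":0,"claw":45},{"tx":0,"ty":0,"tz":-50,"ax":0,"ay":0,"az":0,"claw":45},{"tx":8,"ty":-10,"tz":-75,"ax":0,"ay":0,"az":-0.02,"claw":45},{"tx":25,"ty":-31,"tz":-95,"ax":0,"ay":0,"az":-0.06,"claw":45},{"tx":48,"ty":-58,"tz":-100,"ax":0,"ay":0,"az":-0.12,"claw":45},{"tx":71,"ty":-86,"tz":-100,"ax":0,"ay":0,"az":-0.18,"claw":45},{"tx":94,"ty":-114,"tz":-100,"ax":0,"ay":0,"az":-0.24,"claw":45},{"tx":117,"ty":-142,"tz":-100,"ax":0,"ay":0,"az":-0.3,"claw":45},{"tx":138,"ty":-168,"tz":-100,"ax":0,"ay":0,"az":-0.341,"claw":45},{"tx":153,"ty":-187,"tz":-90,"ax":0,"ay":0,"az":-0.341,"claw":45}])

```text
time_s: 22.52
tcp_pos: [0.477, 0.0376, 0.1315]
ee_rot: [[-0.956, -0.294, 0.003], [-0.294, 0.956, 0.001], [-0.003, 0.0, -1.0]]
wrist_force: [1.6, 0.3, -2.1]
gripper_width: 0.667
gripper_force: 30.0
```

```bash
python3 f.py w9; python3 -c "
from h import *
s=sense();print(s['gripper_force']);go([.468,.028,.03],17)"
```

```text
[ 221  135  105   87 7404]  [array([460.1,  24.5]), array([79.5, 92.4]), np.float64(16.9)]
[   0  192   56   78 3308] cut [array([ 580. , -192.9]), array([78.1, 54.6]), np.float64(17.1)]
[537 207  23  58 830] cut [array([437.2, 293.2]), array([60.1, 20.6]), np.float64(30.6)]
[ 227  248  109   22 2258] cut [array([532.8,  54.7]), array([ 22.4, 105.9]), np.float64(17.1)]
t 22.52 tcp [0.477  0.0376 0.1315] yaw -162.9 tilt 0.19 -> d [-38.5 285.6  31.6] az 0.298 j6 -97 w 58.0 F [ 1.6  0.3 -2.1]
29.99925523996353
29.997572600841522
t 22.57 tcp [0.4713 0.0349 0.1282] yaw -163.2 tilt 0.37 -> d [ 4.6 -5.8 98.3] az -0.003 j6 -97 w 57.7 F [-5.2 -0.5 -5. ]
```

servo_tool(deltas=[{"tx":12,"ty":-8,"tz":10,"ax":0,"ay":0,"az":0,"claw":45},{"tx":12,"ty":-8,"tz":35,"ax":0,"ay":0,"az":0,"claw":45},{"tx":12,"ty":-8,"tz":65,"ax":0,"ay":0,"az":0,"claw":45},{"tx":12,"ty":-8,"tz":88,"ax":0,"ay":0,"az":0,"claw":45},{"tx":12,"ty":-8,"tz":100,"ax":0,"ay":0,"az":0,"claw":45},{"tx":12,"ty":-8,"tz":100,"ax":0,"ay":0,"az":0,"claw":45},{"tx":12,"ty":-8,"tz":100,"ax":0,"ay":0,"az":0,"claw":45},{"tx":12,"ty":-8,"tz":100,"ax":0,"ay":0,"az":0,"claw":45},{"tx":12,"ty":-8,"tz":100,"ax":0,"ay":0,"az":0,"claw":45}])

```text
time_s: 23.32
tcp_pos: [0.4701, 0.0284, 0.0309]
ee_rot: [[-0.956, -0.293, 0.003], [-0.293, 0.956, 0.001], [-0.003, 0.0, -1.0]]
wrist_force: [0.4, 0.9, -2.4]
gripper_width: 0.664
gripper_force: 30.0
```

```bash
python3 -c "
from h import *
s=sense();print(s['gripper_force']);go([.4685,.028,.005],17)"
```

```text
29.999590516090393
t 23.32 tcp [0.4701 0.0284 0.0309] yaw -163.0 tilt 0.17 -> d [ 1.8  0.1 25.9] az 0.0 j6 -96 w 57.8 F [ 0.4  0.9 -2.4]
```

servo_tool(deltas=[{"tx":1,"ty":0,"tz":10,"ax":0,"ay":0,"az":0,"claw":45},{"tx":1,"ty":0,"tz":18,"ax":0,"ay":0,"az":0,"claw":45},{"tx":1,"ty":0,"tz":23,"ax":0,"ay":0,"az":0,"claw":45},{"tx":1,"ty":0,"tz":25,"ax":0,"ay":0,"az":0,"claw":45},{"tx":1,"ty":0,"tz":25,"ax":0,"ay":0,"az":0,"claw":45},{"tx":1,"ty":0,"tz":25,"ax":0,"ay":0,"az":0,"claw":45},{"tx":1,"ty":0,"tz":25,"ax":0,"ay":0,"az":0,"claw":45}])

```text
time_s: 23.9
tcp_pos: [0.4679, 0.0276, 0.0058]
ee_rot: [[-0.956, -0.293, -0.0], [-0.293, 0.956, -0.0], [0.0, -0.0, -1.0]]
wrist_force: [-3.5, 0.9, 8.1]
gripper_width: 0.664
gripper_force: 30.0
```

```bash
python3 -c "
from h import *
s=sense();print(s['gripper_force']);go([.4685,.028,.004],17)"
```

```text
30.000952184200287
t 23.9 tcp [0.4679 0.0276 0.0058] yaw -163.0 tilt 0.01 -> d [-0.7  0.2  1.8] az 0.001 j6 -96 w 57.8 F [-3.5  0.9  8.1]
```

servo_tool(deltas=[{"tx":0,"ty":0,"tz":0,"ax":0,"ay":0,"az":0,"claw":60},{"tx":0,"ty":0,"tz":0,"ax":0,"ay":0,"az":0,"claw":68},{"tx":0,"ty":0,"tz":0,"ax":0,"ay":0,"az":0,"claw":80},{"tx":0,"ty":0,"tz":0,"ax":0,"ay":0,"az":0,"claw":80},{"tx":0,"ty":0,"tz":-10,"ax":0,"ay":0,"az":0,"claw":87},{"tx":0,"ty":0,"tz":-35,"ax":0,"ay":0,"az":0,"claw":87},{"tx":0,"ty":0,"tz":-70,"ax":0,"ay":0,"az":0,"claw":87},{"tx":0,"ty":0,"tz":-105,"ax":0,"ay":0,"az":0,"claw":87},{"tx":0,"ty":0,"tz":-140,"ax":0,"ay":0,"az":0,"claw":87},{"tx":0,"ty":0,"tz":-175,"ax":0,"ay":0,"az":0,"claw":87},{"tx":0,"ty":0,"tz":-195,"ax":0,"ay":0,"az":0,"claw":87},{"tx":0,"ty":0,"tz":-205,"ax":0,"ay":0,"az":0,"claw":87}])

```text
time_s: 24.9
tcp_pos: [0.4696, 0.0279, 0.2132]
ee_rot: [[-0.956, -0.293, 0.006], [-0.293, 0.956, 0.002], [-0.006, -0.0, -1.0]]
wrist_force: [0.9, -0.0, -0.1]
gripper_width: 0.998
gripper_force: 0.0
```

```bash
python3 e.py w10 .056 .468 .028; python3 -c "
from h import *
go([.58,.215,.22],175)"
```

```text
px 281 189 3 2143 centroid [[0.4682 0.0275 0.056 ]] rect [array([469. ,  27.8]), array([47.8, 48.7]), np.float64(17.1)]
t 24.9 tcp [0.4696 0.0279 0.2132] yaw -163.0 tilt 0.37 -> d [0. 0. 0.] az 0.297 j6 -96 w 86.8 F [ 0.9 -0.  -0.1]
t 24.95 tcp [0.4698 0.028  0.2133] yaw -163.0 tilt 0.4 -> d [-160.1  146.6   -5.6] az 0.384 j6 -96 w 87.2 F [0.7 0.  0.9]
```

Caddy is centred in the square stand. Back over the dish.

servo_tool(deltas=[{"tx":-20,"ty":18,"tz":-6,"ax":0,"ay":0,"az":0.05,"claw":87},{"tx":-45,"ty":42,"tz":-6,"ax":0,"ay":0,"az":0.12,"claw":87},{"tx":-72,"ty":66,"tz":-6,"ax":0,"ay":0,"az":0.2,"claw":87},{"tx":-100,"ty":90,"tz":-6,"ax":0,"ay":0,"az":0.28,"claw":87},{"tx":-127,"ty":115,"tz":-6,"ax":0,"ay":0,"az":0.35,"claw":87},{"tx":-150,"ty":137,"tz":-6,"ax":0,"ay":0,"az":0.384,"claw":87},{"tx":-160,"ty":147,"tz":-6,"ax":0,"ay":0,"az":0.384,"claw":87},{"tx":-160,"ty":147,"tz":-6,"ax":0,"ay":0,"az":0.384,"claw":87},{"tx":-160,"ty":147,"tz":-6,"ax":0,"ay":0,"az":0.384,"claw":87},{"tx":-160,"ty":147,"tz":-6,"ax":0,"ay":0,"az":0.384,"claw":87},{"tx":-160,"ty":147,"tz":-6,"ax":0,"ay":0,"az":0.384,"claw":87}])

```text
time_s: 25.87
tcp_pos: [0.5773, 0.2138, 0.2151]
ee_rot: [[-0.996, 0.088, -0.001], [0.088, 0.996, -0.001], [0.001, -0.001, -1.0]]
wrist_force: [0.1, -0.3, 0.4]
gripper_width: 0.998
gripper_force: 0.0
```

```bash
python3 e.py w11 .042 .61 .22; python3 -c "
from h import *
go([.62,.22,-.008],175)"
```

```text
px 289 216 25 3921 centroid [[0.623  0.2197 0.042 ]] rect [array([625.5, 219.3]), array([52.4, 99.9]), np.float64(84.7)]
t 25.87 tcp [0.5773 0.2138 0.2151] yaw 175.0 tilt 0.08 -> d [0. 0. 0.] az -0.088 j6 -130 w 86.8 F [ 0.1 -0.3  0.4]
t 25.92 tcp [0.5775 0.2139 0.2156] yaw 175.0 tilt 0.03 -> d [-41.9   9.9 223.5] az -0.001 j6 -130 w 86.9 F [0.1 0.6 0.2]
```

View pics/w11.png

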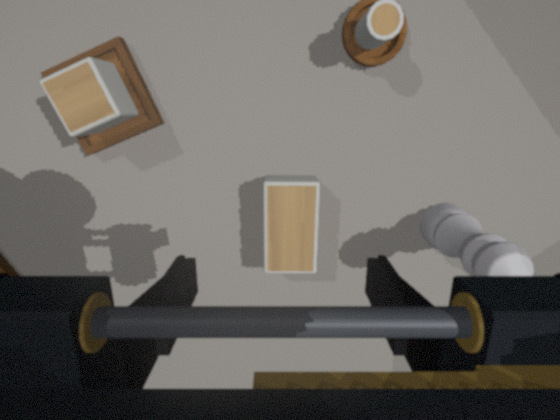

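Dish lid (291,227) is fully exposed at (0.6255, 0.2195), yaw −5°. Size and height match. Next, grip it across its width.

servo_tool(deltas=[{"tx":-22,"ty":5,"tz":20,"ax":0,"ay":0,"az":0,"claw":87},{"tx":-47,"ty":10,"tz":45,"ax":0,"ay":0,"az":0,"claw":87},{"tx":-47,"ty":10,"tz":80,"ax":0,"ay":0,"az":0,"claw":87},{"tx":-47,"ty":10,"tz":115,"ax":0,"ay":0,"az":0,"claw":87},{"tx":-47,"ty":10,"tz":150,"ax":0,"ay":0,"az":0,"claw":87},{"tx":-47,"ty":10,"tz":180,"ax":0,"ay":0,"az":0,"claw":87},{"tx":-47,"ty":10,"tz":200,"ax":0,"ay":0,"az":0,"claw":87},{"tx":-47,"ty":10,"tz":210,"ax":0,"ay":0,"az":0,"claw":87},{"tx":-47,"ty":10,"tz":210,"ax":0,"ay":0,"az":0,"claw":87},{"tx":-47,"ty":10,"tz":210,"ax":0,"ay":0,"az":0,"claw":87},{"tx":-47,"ty":10,"tz":210,"ax":0,"ay":0,"az":0,"claw":87}])

```text
time_s: 26.83
tcp_pos: [0.6272, 0.2213, 0.0079]
ee_rot: [[-0.996, 0.087, 0.004], [0.087, 0.996, 0.002], [-0.003, 0.002, -1.0]]
wrist_force: [0.0, 0.4, 0.1]
gripper_width: 1.001
gripper_force: 0.0
```

```bash
python3 -c "
from h import *
go([.6255,.2195,-.01],175)"
```

```text
t 26.83 tcp [0.6272 0.2213 0.0079] yaw 175.0 tilt 0.23 -> d [ 1.6 -2.  17.9] az 0.0 j6 -128 w 87.1 F [0.  0.4 0.1]
```

servo_tool(deltas=[{"tx":1,"ty":-1,"tz":5,"ax":0,"ay":0,"az":0,"claw":87},{"tx":1,"ty":-1,"tz":10,"ax":0,"ay":0,"az":0,"claw":87},{"tx":1,"ty":-1,"tz":14,"ax":0,"ay":0,"az":0,"claw":85},{"tx":1,"ty":-1,"tz":16,"ax":0,"ay":0,"az":0,"claw":80},{"tx":1,"ty":-1,"tz":16,"ax":0,"ay":0,"az":0,"claw":76},{"tx":1,"ty":-1,"tz":16,"ax":0,"ay":0,"az":0,"claw":72},{"tx":1,"ty":-1,"tz":16,"ax":0,"ay":0,"az":0,"claw":68},{"tx":1,"ty":-1,"tz":16,"ax":0,"ay":0,"az":0,"claw":64},{"tx":1,"ty":-1,"tz":16,"ax":0,"ay":0,"az":0,"claw":58},{"tx":1,"ty":-1,"tz":16,"ax":0,"ay":0,"az":0,"claw":50},{"tx":1,"ty":-1,"tz":16,"ax":0,"ay":0,"az":0,"claw":50},{"tx":1,"ty":-1,"tz":16,"ax":0,"ay":0,"az":0,"claw":50}])

```text
time_s: 27.83
tcp_pos: [0.6248, 0.22, -0.0102]
ee_rot: [[-0.996, 0.087, 0.0], [0.087, 0.996, 0.0], [-0.0, 0.0, -1.0]]
wrist_force: [0.5, 0.1, 0.5]
gripper_width: 0.708
gripper_force: 30.0
```

```bash
python3 -c "
from h import *
s=sense();print(s['gripper_force']);go([.63,-.208,.1],24)"
```

```text
29.978261590003967
t 27.83 tcp [ 0.6248  0.22   -0.0102] yaw 175.0 tilt 0.03 -> d [ -42.5 -425.9 -110.3] az -0.506 j6 -128 w 61.6 F [0.5 0.1 0.5]
```

servo_tool(deltas=[{"tx":0,"ty":0,"tz":-3,"ax":0,"ay":0,"az":0,"claw":50},{"tx":0,"ty":0,"tz":-10,"ax":0,"ay":0,"az":0,"claw":50},{"tx":0,"ty":0,"tz":-25,"ax":0,"ay":0,"az":0,"claw":50},{"tx":0,"ty":0,"tz":-50,"ax":0,"ay":0,"az":0,"claw":50},{"tx":-1,"ty":-10,"tz":-75,"ax":0,"ay":0,"az":0,"claw":50},{"tx":-3,"ty":-32,"tz":-100,"ax":0,"ay":0,"az":-0.03,"claw":50},{"tx":-6,"ty":-65,"tz":-110,"ax":0,"ay":0,"az":-0.08,"claw":50},{"tx":-10,"ty":-102,"tz":-110,"ax":0,"ay":0,"az":-0.14,"claw":50},{"tx":-14,"ty":-139,"tz":-110,"ax":0,"ay":0,"az":-0.2,"claw":50},{"tx":-18,"ty":-176,"tz":-110,"ax":0,"ay":0,"az":-0.26,"claw":50},{"tx":-21,"ty":-213,"tz":-110,"ax":0,"ay":0,"az":-0.32,"claw":50},{"tx":-25,"ty":-250,"tz":-110,"ax":0,"ay":0,"az":-0.38,"claw":50}])

```text
time_s: 28.83
tcp_pos: [0.6268, -0.033, 0.0999]
ee_rot: [[-0.957, -0.292, -0.001], [-0.292, 0.957, 0.0], [0.001, 0.0, -1.0]]
wrist_force: [1.0, -0.0, -3.5]
gripper_width: 0.71
gripper_force: 30.0
```

```bash
python3 f.py w12; python3 -c "
from h import *
s=sense();print(s['gripper_force']);go([.6285,-.2085,.1],24)"
```

```text
[ 352    0  125  101 4547] cut [array([480.4,  27.3]), array([67.3, 93.1]), np.float64(17.0)]
[ 409    0   80   62 4222] cut [array([461.4,  42.6]), array([39.8, 52.4]), np.float64(17.0)]
[    0    44   150   197 22095] cut [array([ 627.7, -210.2]), array([144.8, 100.4]), np.float64(24.0)]
[ 221  192  123   78 7639] cut [array([644.5, -27.4]), array([ 70.1, 103.5]), np.float64(17.0)]
t 28.83 tcp [ 0.6268 -0.033   0.0999] yaw -163.0 tilt 0.05 -> d [8.48e+01 3.97e+02 1.00e-01] az 0.296 j6 -85 w 61.7 F [ 1.  -0.  -3.5]
29.981889724731445
29.978588819503784
t 28.88 tcp [ 0.6262 -0.0394  0.0998] yaw -163.2 tilt 0.19 -> d [  46.7 -162.6    0.2] az -0.126 j6 -84 w 61.6 F [ 0.9 -1.5 -2.7]
```

servo_tool(deltas=[{"tx":11,"ty":-36,"tz":0,"ax":0,"ay":0,"az":-0.05,"claw":50},{"tx":22,"ty":-73,"tz":0,"ax":0,"ay":0,"az":-0.1,"claw":50},{"tx":33,"ty":-110,"tz":0,"ax":0,"ay":0,"az":-0.126,"claw":50},{"tx":43,"ty":-143,"tz":0,"ax":0,"ay":0,"az":-0.126,"claw":50},{"tx":49,"ty":-163,"tz":5,"ax":0,"ay":0,"az":-0.126,"claw":50},{"tx":51,"ty":-171,"tz":25,"ax":0,"ay":0,"az":-0.126,"claw":50},{"tx":51,"ty":-171,"tz":50,"ax":0,"ay":0,"az":-0.126,"claw":50},{"tx":51,"ty":-171,"tz":70,"ax":0,"ay":0,"az":-0.126,"claw":50},{"tx":51,"ty":-171,"tz":80,"ax":0,"ay":0,"az":-0.126,"claw":50},{"tx":51,"ty":-171,"tz":80,"ax":0,"ay":0,"az":-0.126,"claw":50},{"tx":51,"ty":-171,"tz":80,"ax":0,"ay":0,"az":-0.126,"claw":50},{"tx":51,"ty":-171,"tz":80,"ax":0,"ay":0,"az":-0.126,"claw":50}])

```text
time_s: 29.88
tcp_pos: [0.6296, -0.2098, 0.0213]
ee_rot: [[-0.913, -0.407, 0.003], [-0.408, 0.913, -0.001], [-0.002, -0.002, -1.0]]
wrist_force: [0.2, 1.0, -1.9]
gripper_width: 0.708
gripper_force: 30.0
```

```bash
python3 -c "
from h import *
capture('wrist')
s=sense();print(s['gripper_force']);go([.6285,-.210,-.003],24)"
```

```text
29.979609847068787
t 29.93 tcp [ 0.6298 -0.2097  0.0216] yaw -156.0 tilt 0.2 -> d [ 1.3  0.3 24.6] az 0.001 j6 -62 w 61.5 F [ 0.  -0.5 -3.1]
```

servo_tool(deltas=[{"tx":0,"ty":0,"tz":10,"ax":0,"ay":0,"az":0,"claw":50},{"tx":0,"ty":0,"tz":17,"ax":0,"ay":0,"az":0,"claw":50},{"tx":0,"ty":0,"tz":21,"ax":0,"ay":0,"az":0,"claw":50},{"tx":0,"ty":0,"tz":23,"ax":0,"ay":0,"az":0,"claw":50},{"tx":0,"ty":0,"tz":23,"ax":0,"ay":0,"az":0,"claw":50},{"tx":0,"ty":0,"tz":23,"ax":0,"ay":0,"az":0,"claw":50},{"tx":0,"ty":0,"tz":23,"ax":0,"ay":0,"az":0,"claw":50}])

```text
time_s: 30.52
tcp_pos: [0.6276, -0.2095, -0.0023]
ee_rot: [[-0.913, -0.407, -0.001], [-0.407, 0.913, 0.0], [0.001, 0.001, -1.0]]
wrist_force: [-3.4, 1.8, 6.2]
gripper_width: 0.71
gripper_force: 30.0
```

```bash
python3 -c "
from h import *
s=sense();print(s['gripper_force']);go([.6285,-.210,-.004],24)"
```

```text
29.976954460144043
t 30.52 tcp [ 0.6276 -0.2095 -0.0023] yaw -156.0 tilt 0.08 -> d [-0.6 -0.8  1.7] az 0.0 j6 -61 w 61.8 F [-3.4  1.8  6.2]
```

servo_tool(deltas=[{"tx":0,"ty":0,"tz":0,"ax":0,"ay":0,"az":0,"claw":64},{"tx":0,"ty":0,"tz":0,"ax":0,"ay":0,"az":0,"claw":72},{"tx":0,"ty":0,"tz":0,"ax":0,"ay":0,"az":0,"claw":84},{"tx":0,"ty":0,"tz":0,"ax":0,"ay":0,"az":0,"claw":84},{"tx":0,"ty":0,"tz":-10,"ax":0,"ay":0,"az":0,"claw":84},{"tx":0,"ty":0,"tz":-35,"ax":0,"ay":0,"az":0,"claw":84},{"tx":0,"ty":0,"tz":-70,"ax":0,"ay":0,"az":0,"claw":84},{"tx":0,"ty":0,"tz":-105,"ax":0,"ay":0,"az":0,"claw":84},{"tx":0,"ty":0,"tz":-140,"ax":0,"ay":0,"az":0,"claw":84},{"tx":0,"ty":0,"tz":-175,"ax":0,"ay":0,"az":0,"claw":84},{"tx":0,"ty":0,"tz":-200,"ax":0,"ay":0,"az":0,"claw":84},{"tx":0,"ty":0,"tz":-210,"ax":0,"ay":0,"az":0,"claw":84}])

```text
time_s: 31.52
tcp_pos: [0.6304, -0.2106, 0.2132]
ee_rot: [[-0.913, -0.407, 0.01], [-0.407, 0.913, -0.003], [-0.008, -0.006, -1.0]]
wrist_force: [0.4, -0.4, 0.8]
gripper_width: 0.965
gripper_force: 0.0
```

```bash
python3 e.py w13 .048 .6285 -.21; python3 -c "
from h import *
t=capture('top');cv2.imwrite('pics/topf.png',cv2.resize(t[120:300,100:480],(798,378),interpolation=2))"
```

```text
px 283 187 5 4646 centroid [[ 0.6262 -0.2102  0.048 ]] rect [array([ 628.5, -209.1]), array([100.6,  52.7]), np.float64(23.6)]
t 31.52 tcp [ 0.6304 -0.2106  0.2132] yaw -156.0 tilt 0.57 -> d [0. 0. 0.] az 0.419 j6 -61 w 83.9 F [ 0.4 -0.4  0.8]
```

View pics/w13.png

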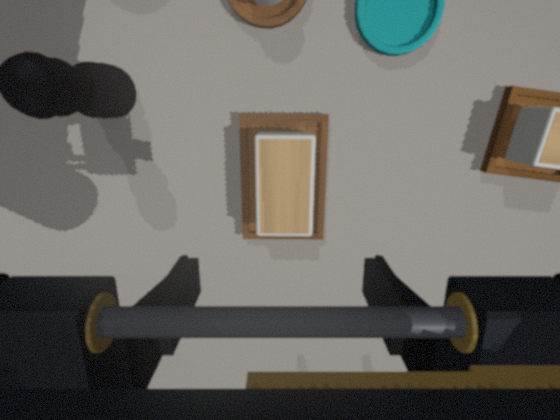

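View pics/topf.png

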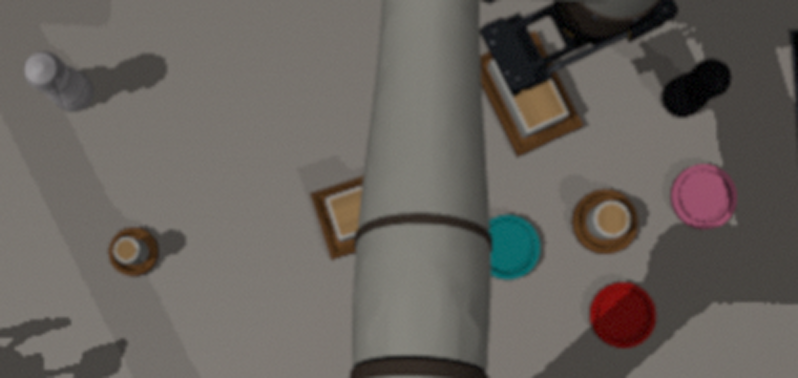

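All four pots stand centred in their stands, the two mills haven't moved, and the arm is clear.

```bash
python3 -c "
from station import *
for i in range(6): capture('top')
print(finish_job())"
```

```text
the job is handed in; nothing more can be done
None
```

I took the stack apart and set all four pots in their own stands, centred to within a few millimetres in the last camera checks. Both mills were left where they stood, and I handed the job in at about 32 s; `finish_job()` returned no verdict.

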